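Get the small jar out from behind and onto the balance

ROBOT

A 6-joint arm with a two-finger parallel gripper is mounted at the origin on a cart in front of the work surface, level with it; the furniture and walls round the work are solid. World frame = base frame: x ahead of the robot, y to its left, z up, the work surface at z = 0. Lengths are in m, angles in degrees, forces in N, time in s.
With the tool pointing down it reaches from about 0.3 to 0.85 m from the base axis. Payload 5.4 kg.
Tool frame: the origin (TCP) lies on the centre line of the jaws, within the pads' length; the fingertips stand 8 mm ahead of it and the grasp point (between the pads) lies 11 mm behind it; z points along the fingers, y is the line along which they close (so a half turn about z gives the same grasp; the last joint's range is limited). The gripper opens to 85 mm and grips with 20 to 120 N. Pads are 22 mm wide; open, the fingers measure 114 mm over their backs; the gripper's body (76 mm by 85 mm) begins 54 mm behind the grasp point. The pads swing forward as they close: fully open they stand 13 mm farther back than shut.
Start: joints at [-80.965, 9.076, 91.501, -0, 79.423, -12.038], TCP at [0.207, -0.537, 0.199] pointing down, gripper open.
Joint ranges: [-166.64, 166.64], [-54.1, 131.32], [10.49, 154.53], [-73.88, 253.88], [9.74, 151.15], [-171.62, 171.62]. Speed limits (degrees/s): [147.25, 147.25, 180, 180, 180, 180].

INTERFACE

Orientations are given as [roll, pitch, yaw] about the fixed x, y, z axes, in that order (R = Rz(yaw) Ry(pitch) Rx(roll)).
In Python, from plant import ctrl, imaging, job gives the robot as it stands.
- The arm moves only by the tool jog_arm, never from a script. Its argument "plan" is a list of rows, each an object of numbers: "dx", "dy", "dz": the shift along the world's x, y, z each as a share of 0.2 m, from -1 to 1; "rx", "ry", "rz": the turn, a rotation vector about the world's x, y, z each as a share of pi rad, from -1 to 1; "hand": the closure, from -1 (fully open) to 1 (shut). In form: [{"dx": .., "dy": .., "dz": .., "rx": .., "ry": .., "rz": .., "hand": ..}, ...]. A call has 1 to 10 rows; each row is the pose to reach, as a shift and turn from the pose commanded when the call began, turning the shorter way round; what a row does not reach only later rows make up. A row lasts 1/12 s, in which the tool goes at most 41.7 mm and 7.16 degrees, less where a joint would pass 70% of its speed; a pose out of reach is approached as far as the arm can. A call with a number of a shift or a turn outside -1 to 1 is refused whole. A call with a gripper value outside its range is refused whole. The fingers move at their own pace and stop on an object; "force" is the grip in N (left out, the last holds). Time passes only in rows, so rows that repeat a pose let the fingers close. It gives the time, the measured TCP pose, the force, the opening and the grip force at its end, in the units of the state.
- ctrl.get_obs(): the state, without advancing time (a new reading comes with each control period).
- imaging.read_camera(name): name is "scene" or "top" or "wrist"; returns the picture (480x640x3 uint8, red, green, blue); there is no depth.
- imaging.calibration(name): a dict with "fx", "fy", "cx", "cy" (pixels), "rvec" (rotation vector, rad) and "tvec" (3), from world to camera coordinates, as OpenCV has them. Camera axes: x right, y down, z forward; pixel columns grow to the right and rows downward; lengths in m; the calibration is good to about 2 mm. A picture is of the moment at which its call begins: read the wrist's pose just before it. calibration takes no time and is no camera call; for the wrist camera it gives the pose at the moment of the call.
- job.finish_job(): hands the job in; it is judged then, once.
The state is a dict: "t": time; "q": joint angles; "joint_velocities": joint speeds; "joint_efforts": joint torques, N m; "ee_pos": TCP position; "tcp_rot": TCP orientation; "contact_force": force on the tool from outside, world axes, zero at the start; "ft_torque": the same for the moment, N m; "grip_width": finger opening in m; "finger_force": force on a finger pad.
Only numpy, scipy, OpenCV 4.12 (cv2) and the standard library are available. Lean on these libraries where they do the work, as an engineer would, in place of code of your own. Each camera call takes 0.05 s, during which the arm holds its last target. There are 200 camera calls.

TASK

The small red-lidded jar in the walled bay of the bottle stand has to go on the balance, but the amber jar and the green canister stand in the way. First move both of them into the grey holding tray, then stand the small jar on the middle of the balance pan, and only after that put the amber jar and the canister back on the stand, each on the very spot where it stood at the start. Keep all three upright throughout and leave them released.

Things in the scene. Friction and masses are not known exactly. Their poses are not given: they have to be found in the camera images.
- amber_jar: Brown screw-lid jar with black lid, upright, 48 mm diameter (lid 45 mm), 74 mm tall, about 70 g. Origin: centre of its underside, z up along its axis. Stands on one of the two front spots of the stand.
- canister: Green canister with white push lid, upright, 47 mm diameter (lid, the top 15 mm, 50 mm), 105 mm tall, about 80 g. Origin: centre of its underside, z up. Stands on the other front spot of the stand.
- small_jar: Small white jar with red lid, upright, 38 mm diameter (lid, the top 6 mm, 36 mm), 36 mm tall, about 30 g. Origin: centre of its underside, z up. Stands in the walled bay of the stand, about 5 mm from both things in front of it.
- stand: Fixed aluminium bottle stand; plate 5 mm thick, x -84 to +56, y -72 to +72 mm. Origin: on the table under the small jar's spot; x to its rear, z up. Ringed front spots at x = -37, y = +32 and -32; small jar's at 0, 0. Bay open to the front: side walls' inner faces y = -33, +33 from x = -5 to +55, rear wall's x = +52; 4 mm thick, tops 42 mm above the table. Front lip at x = -82, 9 mm high.
- tray: Fixed grey open holding tray, 110 mm (its x) by 170 mm (its y), rim 14 mm high, walls and floor 4 mm thick. Origin: on the table under its centre. Two things stand in it side by side along its y, for instance 36 mm either side of the centre.
- balance: Fixed bench balance, 170 mm (its x) by 120 mm (its y), housing top 40 mm high, small display and keys at its front (-x) end. Origin: on the table under the housing's centre.
- pan (a point): Centre of the top face of the balance's round steel pan (90 mm diameter, level, fixed), 28 mm from the balance's origin along its +x and 48 mm above the table.

How it is judged (in metres and radians):
On the way, in this order (a step that is already met when the one before it is completed fails the run):
1. amber jar and canister both stand released in the tray, the small jar still in the stand (x of amber_jar in the frame of tray between -0.032 and 0.032 m and y of amber_jar in the frame of tray between -0.062 and 0.062 m and z of amber_jar in the frame of tray between -0.002 and 0.01 m and angle between each of amber_jar, canister's own z axis and vertical below 0.12 rad and linear speed of each of amber_jar, canister below 0.02 m/s and contact force between the fingers and amber_jar below 0.3 N and x of canister in the frame of tray between -0.032 and 0.032 m and y of canister in the frame of tray between -0.062 and 0.062 m and z of canister in the frame of tray between -0.002 and 0.01 m and contact force between the fingers and canister below 0.3 N and distance of small_jar from where it was at the start of the episode below 0.02 m), for 0.2 s.
2. small jar stands released on the middle of the pan while amber jar and canister are still in the tray (horizontal distance between small_jar and pan below 0.012 m and z of small_jar in the frame of balance between 0.044 and 0.053 m and angle between each of small_jar, amber_jar, canister's own z axis and vertical below 0.12 rad and linear speed of each of small_jar, amber_jar, canister below 0.02 m/s and contact force between the fingers and small_jar below 0.3 N and x of amber_jar in the frame of tray between -0.032 and 0.032 m and y of amber_jar in the frame of tray between -0.062 and 0.062 m and z of amber_jar in the frame of tray between -0.002 and 0.01 m and contact force between the fingers and amber_jar below 0.3 N and x of canister in the frame of tray between -0.032 and 0.032 m and y of canister in the frame of tray between -0.062 and 0.062 m and z of canister in the frame of tray between -0.002 and 0.01 m and contact force between the fingers and canister below 0.3 N), for 0.2 s.
At the end, for the whole second after the job is handed in: The small jar stands upright on the pan, its axis within 12 mm of the pan's centre; the amber jar and the canister stand upright on the stand, each within 12 mm of where it stood at the start; all three are released and at rest (horizontal distance between small_jar and pan below 0.012 m and z of small_jar in the frame of balance between 0.044 and 0.053 m and angle between each of small_jar, amber_jar, canister's own z axis and vertical below 0.12 rad and linear speed of each of small_jar, amber_jar, canister below 0.02 m/s and contact force between the fingers and small_jar below 0.3 N and distance of each of amber_jar, canister from where it was at the start of the episode below 0.012 m and contact force between the fingers and amber_jar below 0.3 N and contact force between the fingers and canister below 0.3 N); the robot touches nothing.
It fails at once if the amber jar is tipped over (leans more than 30 degrees) (angle between amber_jar's own z axis and vertical above 0.52 rad).
It fails at once if the canister is tipped over (leans more than 30 degrees) (angle between canister's own z axis and vertical above 0.52 rad).
It fails at once if the small jar is tipped over (leans more than 30 degrees) (angle between small_jar's own z axis and vertical above 0.52 rad).
It also fails if it takes over 112 s, if anything falls off the work surface, if the arm or the gripper's body presses on something with over 40 N, if the wrist force passes 120 N, or if a joint passes its speed limit or range.

## Working session

There is one attempt and no reset: what is moved stays moved. The work goes in short steps, Python scripts to look and compute and a tool call to move; the robot and the scene stay as the last step left them, time stands still between calls to the robot, and variables do not carry over. Pictures are saved under pics/ and viewed, at most 14 in all, crops included, and the job is handed in when it is done.

Besides the shell and the picture viewer there is one more tool, called after "Call:" as name([rows], argument=value, ...), one row to a line, values as JSON. jog_arm: Moves the arm, as the interface text tells. Shift numbers are shares of 0.2 m and turn numbers shares of pi rad, none past 1 either way. Its arguments: {"type":"object","properties":{"plan":{"type":"array","items":{"type":"object","properties":{"dx":{"type":"number","minimum":-1,"maximum":1},"dy":{"type":"number","minimum":-1,"maximum":1},"dz":{"type":"number","minimum":-1,"maximum":1},"rx":{"type":"number","minimum":-1,"maximum":1},"ry":{"type":"number","minimum":-1,"maximum":1},"rz":{"type":"number","minimum":-1,"maximum":1},"hand":{"type":"number"}}}},"force":{"type":"number"}},"required":["plan"]}

```bash
mkdir -p pics; ls
python3 - <<'E'
from plant import ctrl, imaging
import cv2
print(ctrl.get_obs())
for n in ("scene","top"):
    print(n,imaging.calibration(n)); im=imaging.read_camera(n); cv2.imwrite(f"pics/{n}0.png",im[:,:,::-1])
E
```

```text
pics
{'t': 0.0, 'q': array([-8.09641082e+01,  9.11365861e+00,  9.15711923e+01,  4.90051616e-04,
        7.94241476e+01, -1.20391455e+01]), 'joint_velocities': array([-0.07193962, -0.02067608,  0.0738561 , -0.06724389, -0.01823894,
        0.01774852]), 'joint_efforts': array([-1.94947112e-03, -3.95991182e+01, -3.31436849e+01, -3.49454504e-04,
        8.19263019e-03,  2.43842459e-05]), 'ee_pos': array([ 0.20662973, -0.53588642,  0.19841565]), 'tcp_rot': array([-1.79893499e+02, -2.32058425e-02,  2.10749253e+01]), 'contact_force': array([-0.20525502,  0.30921823,  0.06665891]), 'ft_torque': array([-0.06204399,  0.03998452, -0.03369032]), 'finger_force': 0.0, 'grip_width': 0.0854110683444139}
scene {'fx': 480.1921669269621, 'fy': 480.1921669269621, 'cx': 318.6106893712296, 'cy': 241.43716651621023, 'rvec': array([ 0.67563523, -2.59521861,  1.17495438]), 'tvec': array([0.42569786, 0.21971142, 0.689669  ])}
top {'fx': 488.1526347655826, 'fy': 488.1526347655826, 'cx': 318.67195601499157, 'cy': 232.8709103912261, 'rvec': array([ 2.11323396, -2.12479513,  0.136679  ]), 'tvec': array([-0.02584073,  0.52333992,  0.89402155])}
```

View pics/scene0.png

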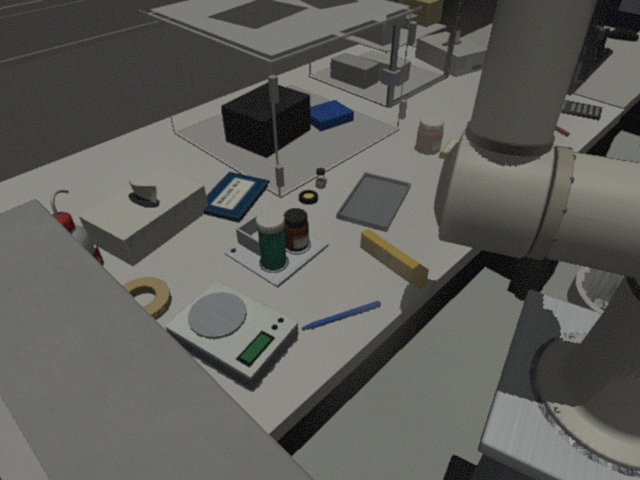

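View pics/top0.png

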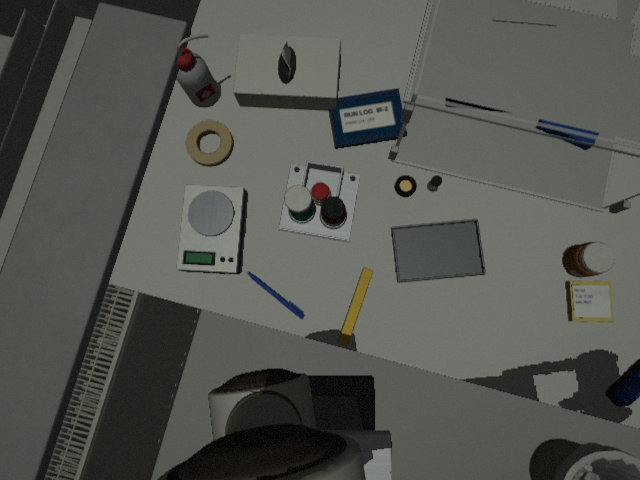

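The scene view shows the stand at about (275,250), the tray at (375,200) and the balance at (230,330). In the top view the white lid is at (299,199), the black lid at (333,210), the red lid at (320,191), the pan at (211,213), and the tray corners run from about (391,226) to (485,274). A glass hood is at upper right, behind the tray.

```bash
cat > h.py <<'E'
import numpy as np, cv2
from plant import ctrl, imaging
def cal(n):
    c=imaging.calibration(n); K=np.array([[c['fx'],0,c['cx']],[0,c['fy'],c['cy']],[0,0,1]])
    return K,cv2.Rodrigues(np.array(c['rvec']))[0],np.array(c['tvec'])
def ray(n,uv,c=None):
    K,R,t=c or cal(n); return -R.T@t, R.T@np.linalg.solve(K,np.array([uv[0],uv[1],1.]))
def plane(n,uv,z,c=None):
    o,d=ray(n,uv,c); return o+d*(z-o[2])/d[2]
def proj(n,P,c=None):
    K,R,t=c or cal(n); p=K@(R@np.array(P)+t); return p[:2]/p[2]
E
python3 - <<'E'
from h import *
im=cv2.imread('pics/top0.png'); h=cv2.cvtColor(im,cv2.COLOR_BGR2HSV)
K,R,t=cal('top'); print('cam',-R.T@t)
def blobs(name,mask,roi,z,amin=60):
    x0,y0,x1,y1=roi; m=np.zeros_like(mask); m[y0:y1,x0:x1]=mask[y0:y1,x0:x1]
    for c in cv2.findContours(m,cv2.RETR_EXTERNAL,cv2.CHAIN_APPROX_NONE)[0]:
        if cv2.contourArea(c)<amin: continue
        (u,v),r=cv2.minEnclosingCircle(c); e=cv2.fitEllipse(c); rc=cv2.minAreaRect(c)
        P=plane('top',e[0],z)
        print(name,'area',cv2.contourArea(c),'ell',np.round(e[0],1),np.round(e[1],1),'P',P.round(4))
        if 'tray' in name: print([plane('top',p,z).round(4) for p in cv2.boxPoints(rc)],cv2.boxPoints(rc))
S=h[:,:,1];V=h[:,:,2];H=h[:,:,0]
red=(((H<10)|(H>170))&(S>110)&(V>60)).astype('u1')*255
blobs('red',red,(305,175,335,205),.041)
dark=(V<45).astype('u1')*255
blobs('black',dark,(315,190,352,235),.079)
K4=cv2.resize(im[150:250,265:375],None,fx=7,fy=5.9,interpolation=cv2.INTER_CUBIC)
K5=cv2.resize(im[170:300,170:250],None,fx=4,fy=4,interpolation=cv2.INTER_CUBIC)
K4=cv2.resize(im[155:245,272:364],None,fx=6.5,fy=6.5,interpolation=cv2.INTER_CUBIC)
cv2.imwrite('pics/crop1.png',K4)
for p in [(299,199),(288,195),(308,195),(299,186),(299,210),(211,213),(225,200),(240,230),(186,240),(435,250),(400,250),(481,245),(370,200)]: print(p,im[p[1],p[0]],h[p[1],p[0]])
E
```

```text
cam [ 0.36964899 -0.06174784  0.96611271]
red area 202.5 ell [319.8 190.8] [15.8 16.4] P [ 0.6067 -0.0311  0.041 ]
black area 566.0 ell [332.7 210.5] [24.7 29.9] P [ 0.559  -0.0562  0.079 ]
(299, 199) [117 127 123] [ 42  20 127]
(288, 195) [113 122 121] [ 33  19 122]
(308, 195) [114 121 122] [ 26  17 122]
(299, 186) [114 122 122] [ 30  17 122]
(299, 210) [109 116 116] [ 30  15 116]
(211, 213) [102 103  99] [ 83  10 103]
(225, 200) [100 102  97] [ 78  13 102]
(240, 230) [51 53 52] [45 10 53]
(186, 240) [125 133 129] [ 45  15 133]
(435, 250) [77 77 72] [90 17 77]
(400, 250) [82 81 78] [98 12 82]
(481, 245) [75 74 72] [100  10  75]
(370, 200) [107 115 114] [ 34  18 115]
```

View pics/crop1.png

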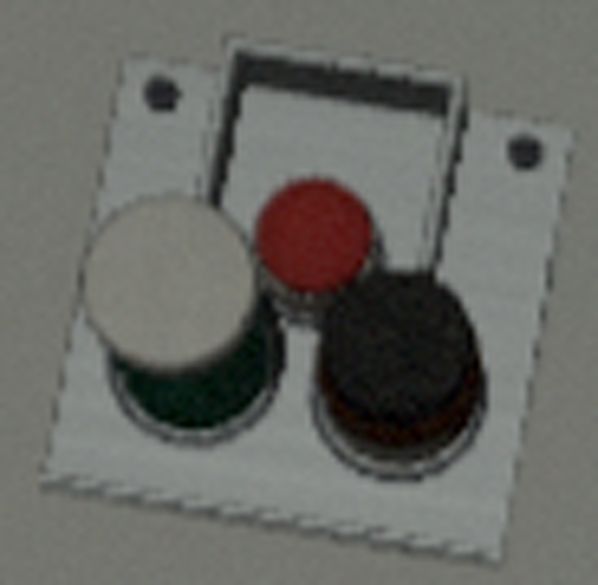

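The crop shows (crop pixels, ×6.5 from (272,155)) white lid centre (169,282), black lid (400,345), red lid (315,235). The plate corners are (128,57), (572,130), (500,555) and (45,487). Next I'll fit the stand pose and look at the tray and balance.

Run:
```python
from h import *
c2=lambda X,Y:((X+.5)/6.5-.5+272,(Y+.5)/6.5-.5+155)
for n,p,z in [('can',(169,282),.110),('amb',(400,345),.079),('red',(315,235),.041)]: print(n,plane('top',c2(*p),z).round(4))
W=np.array([plane('top',c2(*p),z)[:2] for p,z in [((128,57),.005),((572,130),.005),((500,557),.003),((43,489),.003)]])
L=np.array([[56,72],[56,-72],[-84,-72],[-84,72]])/1000
def fit(L,W):
    a=L-L.mean(0);b=W-W.mean(0);th=np.arctan2((a[:,0]*b[:,1]-a[:,1]*b[:,0]).sum(),(a*b).sum())
    R=np.array([[np.cos(th),-np.sin(th)],[np.sin(th),np.cos(th)]]);o=W.mean(0)-R@L.mean(0)
    return R,o,th,(W-(L@R.T+o))
R,o,th,r=fit(L,W); print('stand',o,np.degrees(th),'res',r.round(4).tolist())
for q in ([-.037,.032],[-.037,-.032],[0,0]): print(q,(R@q+o).round(4))
im=cv2.imread('pics/top0.png')
a=cv2.resize(im[205:295,380:495],None,fx=5,fy=5,interpolation=cv2.INTER_CUBIC)
b=cv2.resize(im[175:280,170:255],None,fx=5,fy=5,interpolation=cv2.INTER_CUBIC)
a=cv2.copyMakeBorder(a,0,0,0,0,0) ; H=max(a.shape[0],b.shape[0])
a=cv2.copyMakeBorder(a,0,H-a.shape[0],0,0,cv2.BORDER_CONSTANT)
a=cv2.resize(a,None,fx=1,fy=1); s=np.hstack([b[:, :], a]); s=s[:, :]
print(b.shape,a.shape,s.shape)
s=s[:,:1000]; cv2.imwrite('pics/crop2.png',cv2.resize(s,None,fx=.8,fy=.8,interpolation=cv2.INTER_AREA))
```

```text
can [0.5761 0.0068 0.11  ]
amb [ 0.5644 -0.057   0.079 ]
red [ 0.6068 -0.0315  0.041 ]
stand [ 0.60734673 -0.03115337] -10.028078336886713 res [[-0.0006, -0.0015], [-0.0012, 0.001], [0.0023, 0.0007], [-0.0004, -0.0003]]
[-0.037, 0.032] [0.5765 0.0068]
[-0.037, -0.032] [ 0.5653 -0.0562]
[0, 0] [ 0.6073 -0.0312]
(525, 425, 3) (525, 575, 3) (525, 1000, 3)
```

View pics/crop2.png

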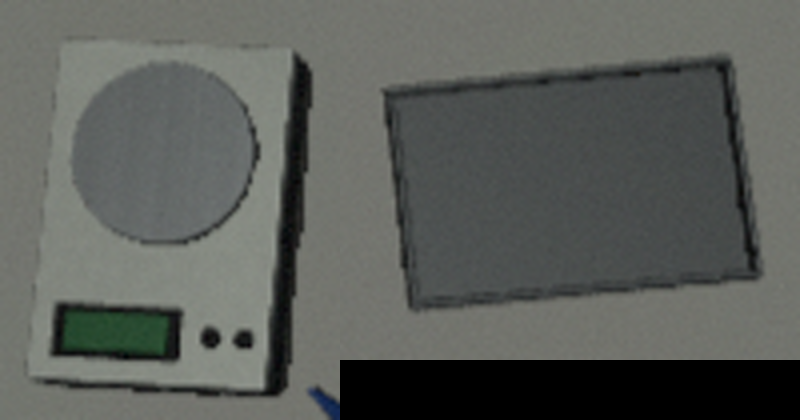

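The pan centre is at crop (164,152) with radius ≈92. The tray corners are at crop (384,90), (730,57), (762,276) and (412,308).

Run:
```python
from h import *
T=lambda X,Y:((X-340)/4+380,Y/4+205); B=lambda X,Y:(X/4+170,Y/4+175)
W=np.array([plane('top',T(*p),.012)[:2] for p in [(384,90),(730,57),(762,276),(412,308)]])
L=np.array([[55,85],[55,-85],[-55,-85],[-55,85]])/1000
a=L-L.mean(0);b=W-W.mean(0);th=np.arctan2((a[:,0]*b[:,1]-a[:,1]*b[:,0]).sum(),(a*b).sum())
R=np.array([[np.cos(th),-np.sin(th)],[np.sin(th),np.cos(th)]]);o=W.mean(0)
print('tray',o.round(4),np.degrees(th),(W-(L@R.T+o)).round(4).tolist())
for y in(.036,-.036): print('slot',y,(R@[0,y]+o).round(4))
print('pan',plane('top',B(164,152),.048).round(4), [plane('top',B(164+s*92,152),.048).round(4) for s in(-1,1)])
print('balance corners',[plane('top',B(*p),.04).round(4).tolist() for p in[(62,38),(298,50),(272,392),(30,378)]])
for n,P in [('can',(.5765,.0068,.11)),('amb',(.5648,-.0565,.079)),('red',(.607,-.0313,.041)),('pan',plane('top',B(164,152),.048)),('tray',(*o,.004))]: print(n,proj('scene',P).round(1))
print([proj('top',p).round(1) for p in [(.5765,.0068,.11)]], ctrl.get_obs()['ee_pos'])
```

```text
tray [ 0.4915 -0.2605] 5.085282822909224 [[-0.0009, 0.0004], [-0.001, -0.0002], [0.0008, 0.0003], [0.0012, -0.0005]]
slot 0.036 [ 0.4883 -0.2247]
slot -0.036 [ 0.4947 -0.2964]
pan [0.5631 0.1797 0.048 ] [array([0.5635, 0.2247, 0.048 ]), array([0.5626, 0.1348, 0.048 ])]
balance corners [[0.6228, 0.2346, 0.04], [0.6153, 0.1171, 0.04], [0.4473, 0.1258, 0.04], [0.4546, 0.2429, 0.04]]
can [271.6 216.3]
amb [297.2 212.9]
red [271.9 229.3]
pan [220.3 310.2]
tray [376.2 199.7]
[array([297.6, 197.8])] [ 0.20663161 -0.535944    0.19852588]
```

The spot fit agrees with the measured lids to within 1 mm. Before moving I'll check clearance to the hood and the left wall.

Run:
```python
from h import *
def tri(a,b):
    o1,d1=ray('scene',a);o2,d2=ray('top',b);d1/=np.linalg.norm(d1);d2/=np.linalg.norm(d2)
    s=np.linalg.lstsq(np.c_[d1,-d2],o2-o1,rcond=None)[0];p=o1+s[0]*d1;q=o2+s[1]*d2
    return ((p+q)/2).round(3),np.linalg.norm(p-q).round(3)
print('scene cam',ray('scene',(0,0))[0])
print('roof corner',tri((275,58),(405,100)),tri((275,58),(433,0)))
print('post base',tri((279,190),(393,155)), plane('top',(393,155),0),plane('top',(605,210),0))
print('wall far',tri((40,202),(185,22)),tri((40,202),(100,5)),tri((300,480),(110,285)))
print('wall z0',[plane('top',p,0).round(3).tolist() for p in[(185,22),(130,213),(110,285)]])
for z in(.1,.2,.3,.4): print(z,proj('scene',(.5631,.1797,z)).round(0),proj('scene',(.49,-.26,z)).round(0))
```

```text
scene cam [0.18537133 0.53310302 0.62175056]
roof corner (array([ 0.666, -0.162,  0.311]), np.float64(0.003)) (array([ 0.764, -0.222,  0.303]), np.float64(0.112))
post base (array([ 0.687, -0.178,  0.014]), np.float64(0.001)) [ 0.69084714 -0.18006775  0.        ] [ 0.57138772 -0.59466458  0.        ]
wall far (array([0.893, 0.208, 0.159]), np.float64(0.006)) (array([0.81 , 0.278, 0.263]), np.float64(0.096)) (array([0.373, 0.35 , 0.056]), np.float64(0.105))
wall z0 [[1.0, 0.264, 0.0], [0.575, 0.36, 0.0], [0.428, 0.391, 0.0]]
0.1 [215. 287.] [380. 162.]
0.2 [205. 236.] [384. 116.]
0.3 [191. 174.] [389.  64.]
0.4 [175.  95.] [395.   2.]
```

Call:
jog_arm([
  {"dx": 0.2,"dy": 0.2,"rz": 0.039,"hand": -1},
  {"dx": 0.4,"dy": 0.4,"rz": 0.078,"hand": -1},
  {"dx": 0.6,"dy": 0.6,"rz": 0.117,"hand": -1},
  {"dx": 0.8,"dy": 0.8,"rz": 0.156,"hand": -1},
  {"dx": 0.9,"dy": 0.9,"rz": 0.195,"hand": -1},
  {"dx": 0.9,"dy": 1,"rz": 0.234,"hand": -1},
  {"dx": 0.9,"dy": 1,"rz": 0.273,"hand": -1},
  {"dx": 0.9,"dy": 1,"rz": 0.312,"hand": -1},
  {"dx": 0.9,"dy": 1,"rz": 0.35,"hand": -1},
  {"dx": 0.9,"dy": 1,"rz": 0.383,"hand": -1},
], force=35)

```text
$.plan[0]: bad value
```

Call:
jog_arm([
  {"dx": 0.15,"dy": 0.2},
  {"dx": 0.3,"dy": 0.4},
  {"dx": 0.45,"dy": 0.6},
  {"dx": 0.6,"dy": 0.8},
  {"dx": 0.75,"dy": 1},
  {"dx": 0.9,"dy": 1},
  {"dx": 0.9,"dy": 1},
  {"dx": 0.9,"dy": 1},
])

```text
$.plan[0]: bad value
```

Call:
jog_arm([
  {"dx": 0.2,"dy": 0.2,"dz": 0,"rx": 0,"ry": 0,"rz": 0.039,"hand": -1},
  {"dx": 0.4,"dy": 0.4,"dz": 0,"rx": 0,"ry": 0,"rz": 0.078,"hand": -1},
  {"dx": 0.6,"dy": 0.6,"dz": 0,"rx": 0,"ry": 0,"rz": 0.117,"hand": -1},
  {"dx": 0.8,"dy": 0.8,"dz": 0,"rx": 0,"ry": 0,"rz": 0.156,"hand": -1},
  {"dx": 0.9,"dy": 0.9,"dz": 0,"rx": 0,"ry": 0,"rz": 0.195,"hand": -1},
  {"dx": 0.9,"dy": 1,"dz": 0,"rx": 0,"ry": 0,"rz": 0.234,"hand": -1},
  {"dx": 0.9,"dy": 1,"dz": 0,"rx": 0,"ry": 0,"rz": 0.273,"hand": -1},
  {"dx": 0.9,"dy": 1,"dz": 0,"rx": 0,"ry": 0,"rz": 0.312,"hand": -1},
  {"dx": 0.9,"dy": 1,"dz": 0,"rx": 0,"ry": 0,"rz": 0.35,"hand": -1},
  {"dx": 0.9,"dy": 1,"dz": 0,"rx": 0,"ry": 0,"rz": 0.383,"hand": -1},
], force=35)

```text
t: 0.93
ee_pos: [0.3869, -0.3356, 0.1989]
tcp_rot: [-180.0, -0.0, 90.4]
contact_force: [-0.1, 0.5, -0.3]
grip_width: 0.0853
finger_force: 0.0
```

Call:
jog_arm([
  {"dx": 0.2,"dy": 0.2,"dz": 0,"rx": 0,"ry": 0,"rz": 0,"hand": -1},
  {"dx": 0.4,"dy": 0.4,"dz": 0,"rx": 0,"ry": 0,"rz": 0,"hand": -1},
  {"dx": 0.6,"dy": 0.6,"dz": 0,"rx": 0,"ry": 0,"rz": 0,"hand": -1},
  {"dx": 0.8,"dy": 0.8,"dz": 0,"rx": 0,"ry": 0,"rz": 0,"hand": -1},
  {"dx": 0.948,"dy": 1,"dz": 0,"rx": 0,"ry": 0,"rz": 0,"hand": -1},
  {"dx": 0.948,"dy": 1,"dz": 0,"rx": 0,"ry": 0,"rz": 0,"hand": -1},
])

```text
t: 1.43
ee_pos: [0.5602, -0.154, 0.1989]
tcp_rot: [-180.0, -0.0, 90.0]
contact_force: [0.6, -0.9, 0.3]
grip_width: 0.0855
finger_force: 0.0
```

Call:
jog_arm([
  {"dx": 0,"dy": 0.2,"dz": 0,"rx": 0,"ry": 0,"rz": 0,"hand": -1},
  {"dx": 0,"dy": 0.4,"dz": 0,"rx": 0,"ry": 0,"rz": 0,"hand": -1},
  {"dx": 0,"dy": 0.6,"dz": 0,"rx": 0,"ry": 0,"rz": 0,"hand": -1},
  {"dx": 0,"dy": 0.719,"dz": 0,"rx": 0,"ry": 0,"rz": 0,"hand": -1},
  {"dx": 0,"dy": 0.719,"dz": 0,"rx": 0,"ry": 0,"rz": 0,"hand": -1},
  {"dx": 0,"dy": 0.719,"dz": 0,"rx": 0,"ry": 0,"rz": 0,"hand": -1},
])

```text
t: 1.93
ee_pos: [0.559, -0.011, 0.199]
tcp_rot: [-180.0, 0.0, 90.2]
contact_force: [0.1, -0.5, -0.5]
grip_width: 0.0854
finger_force: 0.0
```

Run:
```python
from h import *
c=cal('wrist'); im=imaging.read_camera('wrist'); cv2.imwrite('pics/w1.png',im[:,:,::-1])
print(ctrl.get_obs()['ee_pos'], ray('wrist',(0,0),c)[0])
for n,P in [('can',(.5765,.0068,.11)),('amb',(.5648,-.0565,.079)),('red',(.607,-.0313,.041)),('spot',(0.6073,-.0312,.005))]: print(n,proj('wrist',P,c).round(1))
```

```text
[ 0.55918658 -0.0122054   0.19907086] [0.56018369 0.066058   0.3737316 ]
can [345.1 204.1]
amb [325.9 276. ]
red [376.  230.6]
spot [371.3 219.5]
```

View pics/w1.png

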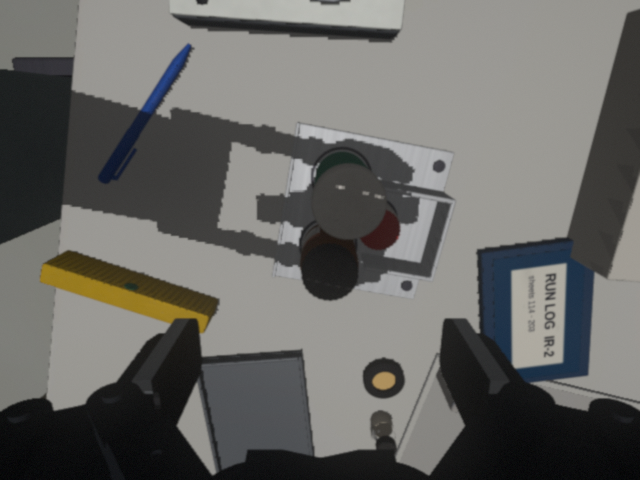

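The wrist view confirms the layout: white lid at (349,202), amber at (330,270), red at (380,229), each within about 2 mm of prediction. The last moves stopped short because of the row speed cap, so I'll correct xy and descend part-way.

Call:
jog_arm([
  {"dx": 0.045,"dy": 0.045,"dz": 0,"rx": 0,"ry": 0,"rz": 0,"hand": -1},
  {"dx": 0.085,"dy": 0.09,"dz": -0.1,"rx": 0,"ry": 0,"rz": 0,"hand": -1},
  {"dx": 0.085,"dy": 0.09,"dz": -0.2,"rx": 0,"ry": 0,"rz": 0,"hand": -1},
  {"dx": 0.085,"dy": 0.09,"dz": -0.25,"rx": 0,"ry": 0,"rz": 0,"hand": -1},
  {"dx": 0.085,"dy": 0.09,"dz": -0.25,"rx": 0,"ry": 0,"rz": 0,"hand": -1},
  {"dx": 0.085,"dy": 0.09,"dz": -0.25,"rx": 0,"ry": 0,"rz": 0,"hand": -1},
  {"dx": 0.085,"dy": 0.09,"dz": -0.25,"rx": 0,"ry": 0,"rz": 0,"hand": -1},
])

```text
t: 2.57
ee_pos: [0.577, 0.0049, 0.1506]
tcp_rot: [179.9, 0.0, 89.9]
contact_force: [-0.1, 0.1, -0.1]
grip_width: 0.0853
finger_force: 0.0
```

Call:
jog_arm([
  {"dx": 0.002,"dy": 0.01,"dz": -0.08,"rx": 0,"ry": 0,"rz": 0,"hand": -1},
  {"dx": 0.002,"dy": 0.01,"dz": -0.16,"rx": 0,"ry": 0,"rz": 0,"hand": -1},
  {"dx": 0.002,"dy": 0.01,"dz": -0.24,"rx": 0,"ry": 0,"rz": 0,"hand": -1},
  {"dx": 0.002,"dy": 0.01,"dz": -0.31,"rx": 0,"ry": 0,"rz": 0,"hand": -1},
  {"dx": 0.002,"dy": 0.01,"dz": -0.33,"rx": 0,"ry": 0,"rz": 0,"hand": -1},
  {"dx": 0.002,"dy": 0.01,"dz": -0.33,"rx": 0,"ry": 0,"rz": 0,"hand": -1},
])

```text
t: 3.07
ee_pos: [0.5765, 0.0076, 0.0833]
tcp_rot: [-180.0, -0.0, 90.0]
contact_force: [-0.3, 0.3, -0.0]
grip_width: 0.0854
finger_force: 0.0
```

Call:
jog_arm([
  {"dx": 0,"dy": 0,"dz": 0,"rx": 0,"ry": 0,"rz": 0,"hand": 1},
  {"dx": 0,"dy": 0,"dz": 0,"rx": 0,"ry": 0,"rz": 0,"hand": 1},
  {"dx": 0,"dy": 0,"dz": 0,"rx": 0,"ry": 0,"rz": 0,"hand": 1},
  {"dx": 0,"dy": 0,"dz": 0,"rx": 0,"ry": 0,"rz": 0,"hand": 1},
  {"dx": 0,"dy": 0,"dz": 0,"rx": 0,"ry": 0,"rz": 0,"hand": 1},
  {"dx": 0,"dy": 0,"dz": 0,"rx": 0,"ry": 0,"rz": 0,"hand": 1},
  {"dx": 0,"dy": 0,"dz": 0,"rx": 0,"ry": 0,"rz": 0,"hand": 1},
  {"dx": 0,"dy": 0,"dz": 0,"rx": 0,"ry": 0,"rz": 0,"hand": 1},
], force=35)

```text
t: 3.73
ee_pos: [0.5768, 0.0079, 0.0834]
tcp_rot: [-180.0, -0.0, 90.0]
contact_force: [0.2, -0.1, -0.3]
grip_width: -0.0005
finger_force: 0.0
```

Run:
```python
from h import *
s=imaging.read_camera('scene')[:,:,::-1]; c=cal('wrist'); w=imaging.read_camera('wrist')[:,:,::-1]
a=cv2.resize(s[140:300,180:340],(480,480),interpolation=cv2.INTER_CUBIC); b=cv2.resize(w,(320,240))
b=cv2.copyMakeBorder(b,0,240,0,0,cv2.BORDER_CONSTANT); cv2.imwrite('pics/s2.png',np.hstack([a,b])); print(ctrl.get_obs()['grip_width'])
```

```text
0.00013730682039277264
```

View pics/s2.png

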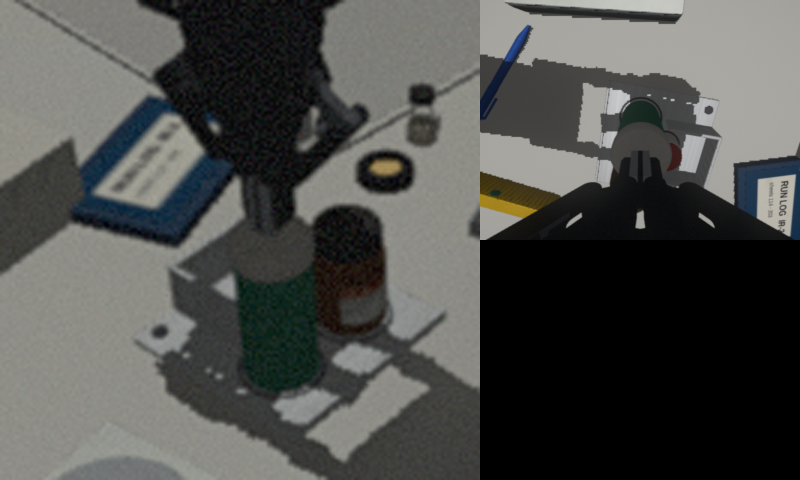

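The fingers shut without the canister between them. It stands unmoved, and the fingertips show at scene ≈(270,216) and wrist ≈(320,302). I'll triangulate the real fingertip position.

Run:
```python
from h import *
c=cal('wrist'); ob=ctrl.get_obs(); e=ob['ee_pos']; print(e,ob['t'],ob['tcp_rot'])
o1,d1=ray('scene',(270,216));o2,d2=ray('wrist',(320,302),c)
s=np.linalg.lstsq(np.c_[d1,-d2],o2-o1,rcond=None)[0]; print('tip',o1+s[0]*d1,o2+s[1]*d2)
for dz in(-.008,0,.011,.03): print(dz,proj('scene',e+[0,0,dz]).round(1),proj('wrist',e+[0,0,dz],c).round(1))
for P in [(.5765,.0068,.11),(.5765,.0068,.005)]: print(proj('scene',P).round(1),proj('wrist',P,c).round(1))
```

```text
[0.57675396 0.00789718 0.08336766] 3.8333 [-1.79994259e+02 -2.44030945e-03  9.00124633e+01]
tip [0.57640774 0.01152453 0.114037  ] [0.57797324 0.01376895 0.11293702]
-0.008 [272.5 232. ] [317.4 278.1]
0 [272.2 228.6] [317.3 284.9]
0.011 [271.8 223.7] [317.2 295.2]
0.03 [271.  215.1] [316.9 316.2]
[271.6 216.3] [316.3 314.6]
[275.6 260.6] [317.6 236.7]
```

Run:
```python
from h import *
w=imaging.read_camera('wrist')[:,:,::-1]; s=imaging.read_camera('scene')[:,:,::-1]
a=cv2.resize(w[180:380,220:420],(400,400),interpolation=cv2.INTER_CUBIC); b=cv2.resize(s[170:290,210:330],(400,400),interpolation=cv2.INTER_CUBIC)
f=lambda x:np.clip(255*(x/255.)**.5,0,255).astype('u1')
cv2.imwrite('pics/w2.png',f(np.hstack([a,b])))
```

```text
(no output)
```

View pics/w2.png

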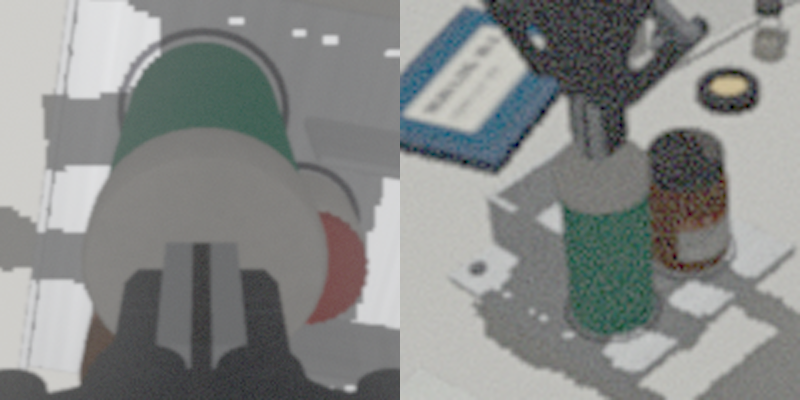

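Run:
```python
from h import *
c=cal('wrist'); K,R,t=c; e=ctrl.get_obs()['ee_pos']; print(K, 'cam-e',(-R.T@t-e).round(4)); print('axis',R[2].round(3))
# camera is fixed to the tool: express tip rays relative to tcp
for uv,dx in [((200,320),-.0427),((443,320),.0427)]:
    o,d=ray('wrist',uv,c); s=(e[0]+dx-o[0])/d[0]; print('open tip rel tcp',(o+d*s-e).round(4))
for u in (301,311,320,330,340):
    o,d=ray('wrist',(u,301.5),c); s=(e[1]-o[1])/d[1]; print('shut tip rel tcp at y=0',u,(o+d*s-e).round(4))
print([ (z,proj('wrist',e+[0,0,z],c).round(0).tolist()) for z in (.0,.02,.04)])
im=imaging.read_camera('top')[:,:,::-1]; cv2.imwrite('pics/t2.png',cv2.resize(im[130:330,180:440],None,fx=3,fy=3,interpolation=cv2.INTER_CUBIC))
```

```text
[[414.94458106   0.         320.22176114]
 [  0.         414.94458106 241.55171394]
 [  0.           0.           1.        ]] cam-e [0.0012 0.077  0.1748]
axis [ 0.001 -0.306 -0.952]
open tip rel tcp [-0.0427  0.0033  0.039 ]
open tip rel tcp [0.0427 0.009  0.0496]
shut tip rel tcp at y=0 301 [-0.0067 -0.      0.0171]
shut tip rel tcp at y=0 311 [-0.0026 -0.      0.0171]
shut tip rel tcp at y=0 320 [ 0.0012 -0.      0.0171]
shut tip rel tcp at y=0 330 [ 0.0054 -0.      0.0171]
shut tip rel tcp at y=0 340 [ 0.0096 -0.      0.0171]
[(0.0, [317.0, 285.0]), (0.02, [317.0, 305.0]), (0.04, [317.0, 329.0])]
```

View pics/t2.png

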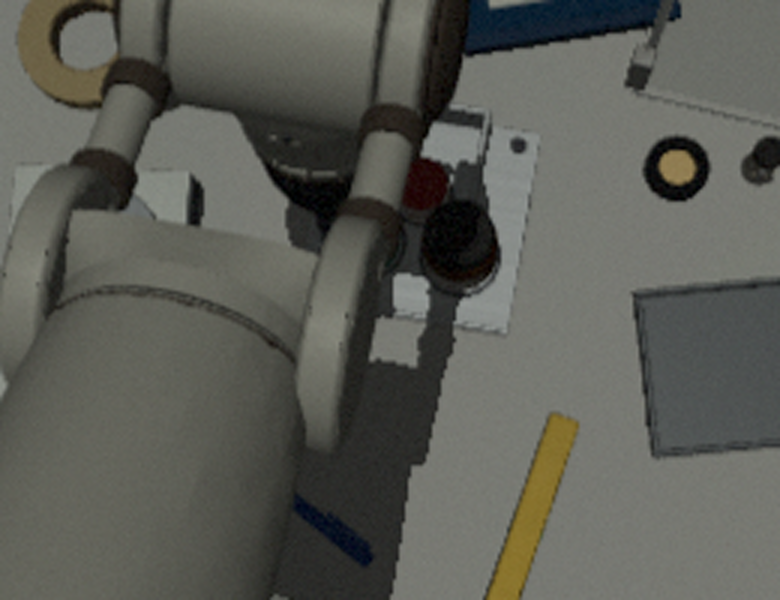

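The top view shows the arm clear of everything. Scene and wrist rays both put the shut fingertips about 30 mm above the reported TCP, not 8 mm below it. So the real fingers reach about 38 mm less than the tool data says. I'll raise, open, and descend by the measured tip height.

Call:
jog_arm([
  {"dx": 0,"dy": 0,"dz": 0.05,"rx": 0,"ry": 0,"rz": 0,"hand": 1},
  {"dx": 0,"dy": 0,"dz": 0.1,"rx": 0,"ry": 0,"rz": 0,"hand": -1},
  {"dx": 0,"dy": 0,"dz": 0.1,"rx": 0,"ry": 0,"rz": 0,"hand": -1},
  {"dx": 0,"dy": 0,"dz": 0.1,"rx": 0,"ry": 0,"rz": 0,"hand": -1},
  {"dx": 0,"dy": 0,"dz": 0.1,"rx": 0,"ry": 0,"rz": 0,"hand": -1},
  {"dx": 0,"dy": 0,"dz": 0.1,"rx": 0,"ry": 0,"rz": 0,"hand": -1},
  {"dx": 0,"dy": 0,"dz": 0.1,"rx": 0,"ry": 0,"rz": 0,"hand": -1},
  {"dx": 0,"dy": 0,"dz": 0.1,"rx": 0,"ry": 0,"rz": 0,"hand": -1},
  {"dx": 0,"dy": 0,"dz": 0.1,"rx": 0,"ry": 0,"rz": 0,"hand": -1},
])

```text
t: 4.73
ee_pos: [0.5766, 0.0079, 0.1031]
tcp_rot: [-180.0, -0.0, 90.0]
contact_force: [-0.1, -0.4, -1.0]
grip_width: 0.0853
finger_force: 0.0
```

Call:
jog_arm([
  {"dx": 0.003,"dy": 0,"dz": -0.06,"rx": 0,"ry": 0,"rz": 0,"hand": -1},
  {"dx": 0.003,"dy": 0,"dz": -0.12,"rx": 0,"ry": 0,"rz": 0,"hand": -1},
  {"dx": 0.003,"dy": 0,"dz": -0.17,"rx": 0,"ry": 0,"rz": 0,"hand": -1},
  {"dx": 0.003,"dy": 0,"dz": -0.22,"rx": 0,"ry": 0,"rz": 0,"hand": -1},
  {"dx": 0.003,"dy": 0,"dz": -0.26,"rx": 0,"ry": 0,"rz": 0,"hand": -1},
  {"dx": 0.003,"dy": 0,"dz": -0.28,"rx": 0,"ry": 0,"rz": 0,"hand": -1},
  {"dx": 0.003,"dy": 0,"dz": -0.28,"rx": 0,"ry": 0,"rz": 0,"hand": -1},
])

```text
t: 5.32
ee_pos: [0.5763, 0.0081, 0.0457]
tcp_rot: [-179.8, -0.0, 90.0]
contact_force: [-0.2, 0.3, -0.7]
grip_width: 0.0853
finger_force: 0.0
```

Call:
jog_arm([
  {"dx": 0,"dy": 0,"dz": 0,"rx": 0,"ry": 0,"rz": 0,"hand": 1},
  {"dx": 0,"dy": 0,"dz": 0,"rx": 0,"ry": 0,"rz": 0,"hand": 1},
  {"dx": 0,"dy": 0,"dz": 0,"rx": 0,"ry": 0,"rz": 0,"hand": 1},
  {"dx": 0,"dy": 0,"dz": 0,"rx": 0,"ry": 0,"rz": 0,"hand": 1},
  {"dx": 0,"dy": 0,"dz": 0,"rx": 0,"ry": 0,"rz": 0,"hand": 1},
  {"dx": 0,"dy": 0,"dz": 0,"rx": 0,"ry": 0,"rz": 0,"hand": 1},
  {"dx": 0,"dy": 0,"dz": 0,"rx": 0,"ry": 0,"rz": 0,"hand": 1},
  {"dx": 0,"dy": 0,"dz": 0,"rx": 0,"ry": 0,"rz": 0,"hand": 1},
], force=35)

```text
t: 5.98
ee_pos: [0.5781, 0.0077, 0.0484]
tcp_rot: [179.9, 0.0, 90.0]
contact_force: [-1.2, 1.1, 4.8]
grip_width: 0.0483
finger_force: 36.3
```

Run:
```python
from h import *
s=imaging.read_camera('scene')[:,:,::-1]; w=imaging.read_camera('wrist')[:,:,::-1]
b=cv2.resize(w[150:400,170:470],(480,400),interpolation=cv2.INTER_CUBIC); a=cv2.resize(s[170:290,210:306],(320,400),interpolation=cv2.INTER_CUBIC)
cv2.imwrite('pics/g1.png',np.clip(255*(np.hstack([a,b])/255.)**.5,0,255).astype('u1')); o=ctrl.get_obs();print(o['grip_width'],o['finger_force'],o['ee_pos'])
```

```text
0.048853825044898484 36.28482520580292 [0.57811652 0.00773416 0.04836808]
```

View pics/g1.png

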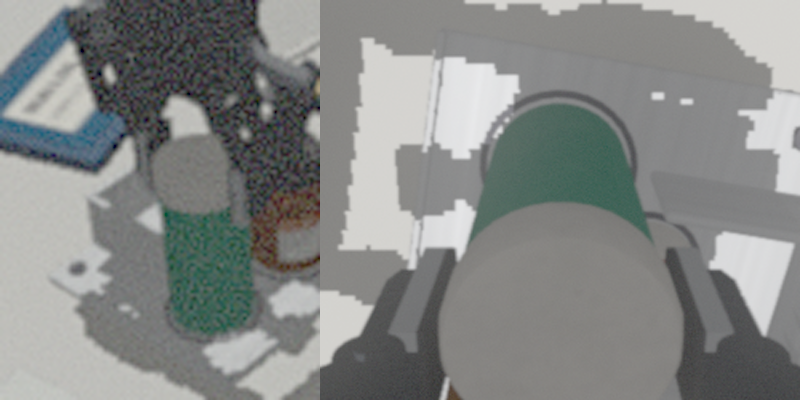

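Both views show the pads on the lid with the canister upright, opening 48.5 mm. Lifting and carrying it to the far tray slot.

Call:
jog_arm([
  {"dx": 0,"dy": 0,"dz": 0.03,"rx": 0,"ry": 0,"rz": 0,"hand": 1},
  {"dx": 0,"dy": 0,"dz": 0.1,"rx": 0,"ry": 0,"rz": 0,"hand": 1},
  {"dx": 0,"dy": 0,"dz": 0.2,"rx": 0,"ry": 0,"rz": 0,"hand": 1},
  {"dx": 0,"dy": 0,"dz": 0.3,"rx": 0,"ry": 0,"rz": 0,"hand": 1},
  {"dx": 0,"dy": 0,"dz": 0.4,"rx": 0,"ry": 0,"rz": 0,"hand": 1},
  {"dx": 0,"dy": 0,"dz": 0.5,"rx": 0,"ry": 0,"rz": 0,"hand": 1},
  {"dx": 0,"dy": 0,"dz": 0.58,"rx": 0,"ry": 0,"rz": 0,"hand": 1},
  {"dx": 0,"dy": 0,"dz": 0.6,"rx": 0,"ry": 0,"rz": 0,"hand": 1},
  {"dx": 0,"dy": 0,"dz": 0.6,"rx": 0,"ry": 0,"rz": 0,"hand": 1},
])

```text
t: 6.83
ee_pos: [0.5782, 0.0077, 0.1687]
tcp_rot: [179.9, 0.0, 90.0]
contact_force: [-0.6, -0.1, 0.0]
grip_width: 0.0485
finger_force: 36.3
```

Call:
jog_arm([
  {"dx": -0.02,"dy": -0.05,"dz": 0,"rx": 0,"ry": 0,"rz": 0,"hand": 1},
  {"dx": -0.06,"dy": -0.15,"dz": 0,"rx": 0,"ry": 0,"rz": 0,"hand": 1},
  {"dx": -0.1,"dy": -0.28,"dz": 0,"rx": 0,"ry": 0,"rz": 0,"hand": 1},
  {"dx": -0.15,"dy": -0.41,"dz": 0,"rx": 0,"ry": 0,"rz": 0,"hand": 1},
  {"dx": -0.2,"dy": -0.54,"dz": 0,"rx": 0,"ry": 0,"rz": 0,"hand": 1},
  {"dx": -0.25,"dy": -0.67,"dz": 0,"rx": 0,"ry": 0,"rz": 0,"hand": 1},
  {"dx": -0.3,"dy": -0.8,"dz": 0,"rx": 0,"ry": 0,"rz": 0,"hand": 1},
  {"dx": -0.35,"dy": -0.9,"dz": 0,"rx": 0,"ry": 0,"rz": 0,"hand": 1},
  {"dx": -0.4,"dy": -1,"dz": 0,"rx": 0,"ry": 0,"rz": 0,"hand": 1},
  {"dx": -0.4,"dy": -1,"dz": 0,"rx": 0,"ry": 0,"rz": 0,"hand": 1},
])

```text
t: 7.67
ee_pos: [0.4945, -0.1953, 0.1654]
tcp_rot: [-179.8, -0.0, 89.8]
contact_force: [-0.4, -0.4, -0.6]
grip_width: 0.0483
finger_force: 36.3
```

Call:
jog_arm([
  {"dx": 0,"dy": -0.1,"dz": 0,"rx": 0,"ry": 0,"rz": 0,"hand": 1},
  {"dx": 0,"dy": -0.2,"dz": 0,"rx": 0,"ry": 0,"rz": 0,"hand": 1},
  {"dx": 0,"dy": -0.32,"dz": 0,"rx": 0,"ry": 0,"rz": 0,"hand": 1},
  {"dx": 0,"dy": -0.42,"dz": 0,"rx": 0,"ry": 0,"rz": 0,"hand": 1},
  {"dx": 0,"dy": -0.5,"dz": 0,"rx": 0,"ry": 0,"rz": 0,"hand": 1},
  {"dx": 0,"dy": -0.515,"dz": 0,"rx": 0,"ry": 0,"rz": 0,"hand": 1},
  {"dx": 0,"dy": -0.515,"dz": 0,"rx": 0,"ry": 0,"rz": 0,"hand": 1},
  {"dx": 0,"dy": -0.515,"dz": 0,"rx": 0,"ry": 0,"rz": 0,"hand": 1},
])

```text
t: 8.33
ee_pos: [0.4971, -0.2941, 0.1667]
tcp_rot: [-179.9, -0.1, 90.0]
contact_force: [-0.1, 0.1, -1.4]
grip_width: 0.0482
finger_force: 36.3
```

Call:
jog_arm([
  {"dx": -0.01,"dy": -0.005,"dz": -0.1,"rx": 0,"ry": 0,"rz": 0,"hand": 1},
  {"dx": -0.01,"dy": -0.005,"dz": -0.2,"rx": 0,"ry": 0,"rz": 0,"hand": 1},
  {"dx": -0.01,"dy": -0.005,"dz": -0.3,"rx": 0,"ry": 0,"rz": 0,"hand": 1},
  {"dx": -0.01,"dy": -0.005,"dz": -0.4,"rx": 0,"ry": 0,"rz": 0,"hand": 1},
  {"dx": -0.01,"dy": -0.005,"dz": -0.48,"rx": 0,"ry": 0,"rz": 0,"hand": 1},
  {"dx": -0.01,"dy": -0.005,"dz": -0.53,"rx": 0,"ry": 0,"rz": 0,"hand": 1},
  {"dx": -0.01,"dy": -0.005,"dz": -0.56,"rx": 0,"ry": 0,"rz": 0,"hand": 1},
  {"dx": -0.01,"dy": -0.005,"dz": -0.575,"rx": 0,"ry": 0,"rz": 0,"hand": 1},
  {"dx": -0.01,"dy": -0.005,"dz": -0.575,"rx": 0,"ry": 0,"rz": 0,"hand": 1},
  {"dx": -0.01,"dy": -0.005,"dz": -0.575,"rx": 0,"ry": 0,"rz": 0,"hand": 1},
])

```text
t: 9.17
ee_pos: [0.496, -0.2964, 0.0534]
tcp_rot: [179.9, 0.1, 90.0]
contact_force: [-0.2, 0.2, -0.7]
grip_width: 0.0485
finger_force: 36.3
```

Call:
jog_arm([
  {"dx": 0,"dy": 0,"dz": -0.01,"rx": 0,"ry": 0,"rz": 0,"hand": 1},
  {"dx": 0,"dy": 0,"dz": -0.02,"rx": 0,"ry": 0,"rz": 0,"hand": 1},
  {"dx": 0,"dy": 0,"dz": -0.026,"rx": 0,"ry": 0,"rz": 0,"hand": 1},
  {"dx": 0,"dy": 0,"dz": -0.026,"rx": 0,"ry": 0,"rz": 0,"hand": 1},
  {"dx": 0,"dy": 0,"dz": -0.026,"rx": 0,"ry": 0,"rz": 0,"hand": 1},
])

```text
t: 9.58
ee_pos: [0.4956, -0.2963, 0.0475]
tcp_rot: [180.0, 0.0, 90.0]
contact_force: [0.1, 0.4, -0.0]
grip_width: 0.0483
finger_force: 36.3
```

Call:
jog_arm([
  {"dx": 0,"dy": 0,"dz": -0.003,"rx": 0,"ry": 0,"rz": 0,"hand": 1},
  {"dx": 0,"dy": 0,"dz": -0.006,"rx": 0,"ry": 0,"rz": 0,"hand": 1},
  {"dx": 0,"dy": 0,"dz": -0.006,"rx": 0,"ry": 0,"rz": 0,"hand": 1},
  {"dx": 0,"dy": 0,"dz": -0.006,"rx": 0,"ry": 0,"rz": 0,"hand": 1},
])

```text
t: 9.92
ee_pos: [0.4957, -0.2968, 0.0474]
tcp_rot: [180.0, 0.1, 90.0]
contact_force: [-2.7, 1.5, 6.7]
grip_width: 0.0488
finger_force: 37.0
```

Call:
jog_arm([
  {"dx": 0,"dy": 0,"dz": 0.004,"rx": 0,"ry": 0,"rz": 0,"hand": -1},
  {"dx": 0,"dy": 0,"dz": 0.004,"rx": 0,"ry": 0,"rz": 0,"hand": -1},
  {"dx": 0,"dy": 0,"dz": 0.004,"rx": 0,"ry": 0,"rz": 0,"hand": -1},
  {"dx": 0,"dy": 0,"dz": 0.004,"rx": 0,"ry": 0,"rz": 0,"hand": -1},
  {"dx": 0,"dy": 0,"dz": 0.004,"rx": 0,"ry": 0,"rz": 0,"hand": -1},
  {"dx": 0,"dy": 0,"dz": 0.004,"rx": 0,"ry": 0,"rz": 0,"hand": -1},
  {"dx": 0,"dy": 0,"dz": 0.1,"rx": 0,"ry": 0,"rz": 0,"hand": -1},
  {"dx": 0,"dy": 0,"dz": 0.25,"rx": 0,"ry": 0,"rz": 0,"hand": -1},
  {"dx": 0,"dy": 0,"dz": 0.4,"rx": 0,"ry": 0,"rz": 0,"hand": -1},
  {"dx": 0,"dy": 0,"dz": 0.5,"rx": 0,"ry": 0,"rz": 0,"hand": -1},
])

```text
t: 10.75
ee_pos: [0.4962, -0.2968, 0.1489]
tcp_rot: [179.9, 0.1, 90.0]
contact_force: [0.8, -1.2, -0.0]
grip_width: 0.0852
finger_force: 0.0
```

Call:
jog_arm([
  {"dx": 0.05,"dy": 0.17,"dz": 0,"rx": 0,"ry": 0,"rz": 0,"hand": -1},
  {"dx": 0.1,"dy": 0.34,"dz": 0,"rx": 0,"ry": 0,"rz": 0,"hand": -1},
  {"dx": 0.15,"dy": 0.51,"dz": 0,"rx": 0,"ry": 0,"rz": 0,"hand": -1},
  {"dx": 0.2,"dy": 0.68,"dz": 0,"rx": 0,"ry": 0,"rz": 0,"hand": -1},
  {"dx": 0.25,"dy": 0.85,"dz": 0,"rx": 0,"ry": 0,"rz": 0,"hand": -1},
  {"dx": 0.35,"dy": 1,"dz": 0,"rx": 0,"ry": 0,"rz": 0,"hand": -1},
  {"dx": 0.35,"dy": 1,"dz": 0,"rx": 0,"ry": 0,"rz": 0,"hand": -1},
  {"dx": 0.35,"dy": 1,"dz": 0,"rx": 0,"ry": 0,"rz": 0,"hand": -1},
])

```text
t: 11.42
ee_pos: [0.5659, -0.0945, 0.1459]
tcp_rot: [-180.0, 0.0, 90.2]
contact_force: [-0.7, -0.4, 0.3]
grip_width: 0.0854
finger_force: 0.0
```

Run:
```python
from h import *
o=ctrl.get_obs();print(o['t'],o['ee_pos'])
c=cal('wrist'); w=imaging.read_camera('wrist')[:,:,::-1]
for n,P in [('amb',(.5648,-.0565,.079)),('red',(.607,-.0313,.041)),('can',(.4957,-.2975,.109))]: print(n,proj('wrist',P,c).round(1),proj('top',P).round(1))
t=imaging.read_camera('top')[:,:,::-1]
a=w; cv2.imwrite('pics/w3.png',np.hstack([cv2.resize(w,(400,300)),cv2.resize(t,(400,300))]))
h=cv2.cvtColor(w,cv2.COLOR_BGR2HSV); m=(((h[...,0]<10)|(h[...,0]>170))&(h[...,1]>110)&(h[...,2]>50)).astype('u1')
n,l,s,ce=cv2.connectedComponentsWithStats(m); print([(s[i].tolist(),ce[i].round(1).tolist()) for i in range(1,n) if s[i,4]>100])
```

```text
11.4167 [ 0.56585998 -0.09446958  0.14589244]
amb [316.3 178.5] [332.9 207.4]
red [381.5 130.6] [319.9 190.6]
can [216.1 533. ] [470.3 240.8]
[([358, 103, 53, 54, 2204], [384.7, 129.4])]
```

View pics/w3.png

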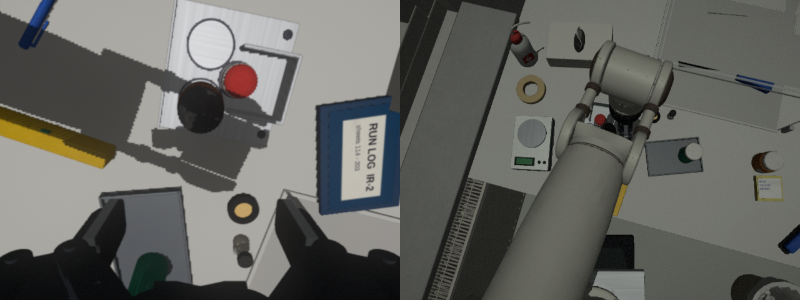

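The wrist view shows amber at (320,171), red at (385,129) and an empty canister ring. In the top view the canister stands upright in the tray. Now the amber jar, taking x +2 mm as the wrist view suggests.

Call:
jog_arm([
  {"dx": 0.003,"dy": 0.1,"dz": 0,"rx": 0,"ry": 0,"rz": 0,"hand": -1},
  {"dx": 0.003,"dy": 0.19,"dz": 0,"rx": 0,"ry": 0,"rz": 0,"hand": -1},
  {"dx": 0.003,"dy": 0.19,"dz": 0,"rx": 0,"ry": 0,"rz": 0,"hand": -1},
  {"dx": 0.003,"dy": 0.19,"dz": -0.1,"rx": 0,"ry": 0,"rz": 0,"hand": -1},
  {"dx": 0.003,"dy": 0.19,"dz": -0.2,"rx": 0,"ry": 0,"rz": 0,"hand": -1},
  {"dx": 0.003,"dy": 0.19,"dz": -0.3,"rx": 0,"ry": 0,"rz": 0,"hand": -1},
  {"dx": 0.003,"dy": 0.19,"dz": -0.35,"rx": 0,"ry": 0,"rz": 0,"hand": -1},
  {"dx": 0.003,"dy": 0.19,"dz": -0.35,"rx": 0,"ry": 0,"rz": 0,"hand": -1},
])

```text
t: 12.18
ee_pos: [0.5636, -0.0588, 0.0732]
tcp_rot: [-179.7, -0.1, 89.9]
contact_force: [0.4, 0.3, -0.4]
grip_width: 0.0853
finger_force: 0.0
```

Call:
jog_arm([
  {"dx": 0.013,"dy": 0.01,"dz": -0.06,"rx": 0,"ry": 0,"rz": 0,"hand": -1},
  {"dx": 0.013,"dy": 0.01,"dz": -0.12,"rx": 0,"ry": 0,"rz": 0,"hand": -1},
  {"dx": 0.013,"dy": 0.01,"dz": -0.18,"rx": 0,"ry": 0,"rz": 0,"hand": -1},
  {"dx": 0.013,"dy": 0.01,"dz": -0.24,"rx": 0,"ry": 0,"rz": 0,"hand": -1},
  {"dx": 0.013,"dy": 0.01,"dz": -0.28,"rx": 0,"ry": 0,"rz": 0,"hand": -1},
  {"dx": 0.013,"dy": 0.01,"dz": -0.29,"rx": 0,"ry": 0,"rz": 0,"hand": -1},
  {"dx": 0.013,"dy": 0.01,"dz": -0.29,"rx": 0,"ry": 0,"rz": 0,"hand": -1},
  {"dx": 0.013,"dy": 0.01,"dz": -0.29,"rx": 0,"ry": 0,"rz": 0,"hand": -1},
])

```text
t: 12.85
ee_pos: [0.5689, -0.0562, 0.0182]
tcp_rot: [180.0, 0.0, 90.0]
contact_force: [0.8, -0.5, -0.3]
grip_width: 0.0853
finger_force: 0.0
```

Call:
jog_arm([
  {"dx": 0,"dy": 0,"dz": 0,"rx": 0,"ry": 0,"rz": 0,"hand": 1},
  {"dx": 0,"dy": 0,"dz": 0,"rx": 0,"ry": 0,"rz": 0,"hand": 1},
  {"dx": 0,"dy": 0,"dz": 0,"rx": 0,"ry": 0,"rz": 0,"hand": 1},
  {"dx": 0,"dy": 0,"dz": 0,"rx": 0,"ry": 0,"rz": 0,"hand": 1},
  {"dx": 0,"dy": 0,"dz": 0,"rx": 0,"ry": 0,"rz": 0,"hand": 1},
  {"dx": 0,"dy": 0,"dz": 0,"rx": 0,"ry": 0,"rz": 0,"hand": 1},
  {"dx": 0,"dy": 0,"dz": 0,"rx": 0,"ry": 0,"rz": 0,"hand": 1},
  {"dx": 0,"dy": 0,"dz": 0,"rx": 0,"ry": 0,"rz": 0,"hand": 1},
])

```text
t: 13.52
ee_pos: [0.5691, -0.0563, 0.0188]
tcp_rot: [180.0, 0.0, 90.0]
contact_force: [-1.0, 0.2, 5.3]
grip_width: 0.0469
finger_force: 35.7
```

Call:
jog_arm([
  {"dx": 0,"dy": 0,"dz": 0.03,"rx": 0,"ry": 0,"rz": 0,"hand": 1},
  {"dx": 0,"dy": 0,"dz": 0.1,"rx": 0,"ry": 0,"rz": 0,"hand": 1},
  {"dx": 0,"dy": 0,"dz": 0.2,"rx": 0,"ry": 0,"rz": 0,"hand": 1},
  {"dx": 0,"dy": 0,"dz": 0.3,"rx": 0,"ry": 0,"rz": 0,"hand": 1},
  {"dx": 0,"dy": 0,"dz": 0.37,"rx": 0,"ry": 0,"rz": 0,"hand": 1},
  {"dx": 0,"dy": 0,"dz": 0.4,"rx": 0,"ry": 0,"rz": 0,"hand": 1},
  {"dx": 0,"dy": 0,"dz": 0.4,"rx": 0,"ry": 0,"rz": 0,"hand": 1},
])

```text
t: 14.1
ee_pos: [0.5697, -0.0564, 0.0996]
tcp_rot: [179.8, 0.1, 90.0]
contact_force: [0.1, -0.4, -1.0]
grip_width: 0.0469
finger_force: 36.0
```

Call:
jog_arm([
  {"dx": -0.03,"dy": -0.06,"dz": 0,"rx": 0,"ry": 0,"rz": 0,"hand": 1},
  {"dx": -0.08,"dy": -0.16,"dz": 0,"rx": 0,"ry": 0,"rz": 0,"hand": 1},
  {"dx": -0.14,"dy": -0.29,"dz": 0,"rx": 0,"ry": 0,"rz": 0,"hand": 1},
  {"dx": -0.2,"dy": -0.42,"dz": 0,"rx": 0,"ry": 0,"rz": 0,"hand": 1},
  {"dx": -0.26,"dy": -0.55,"dz": 0,"rx": 0,"ry": 0,"rz": 0,"hand": 1},
  {"dx": -0.32,"dy": -0.67,"dz": 0,"rx": 0,"ry": 0,"rz": 0,"hand": 1},
  {"dx": -0.38,"dy": -0.77,"dz": 0,"rx": 0,"ry": 0,"rz": 0,"hand": 1},
  {"dx": -0.4,"dy": -0.83,"dz": 0,"rx": 0,"ry": 0,"rz": 0,"hand": 1},
  {"dx": -0.405,"dy": -0.84,"dz": 0,"rx": 0,"ry": 0,"rz": 0,"hand": 1},
  {"dx": -0.405,"dy": -0.84,"dz": 0,"rx": 0,"ry": 0,"rz": 0,"hand": 1},
])

```text
t: 14.93
ee_pos: [0.487, -0.2242, 0.0972]
tcp_rot: [-179.9, -0.1, 89.9]
contact_force: [1.4, 1.1, -1.7]
grip_width: 0.0467
finger_force: 36.1
```

Call:
jog_arm([
  {"dx": 0,"dy": 0,"dz": 0,"rx": 0,"ry": 0,"rz": 0,"hand": 1},
  {"dx": 0,"dy": 0,"dz": -0.05,"rx": 0,"ry": 0,"rz": 0,"hand": 1},
  {"dx": 0,"dy": 0,"dz": -0.12,"rx": 0,"ry": 0,"rz": 0,"hand": 1},
  {"dx": 0,"dy": 0,"dz": -0.2,"rx": 0,"ry": 0,"rz": 0,"hand": 1},
  {"dx": 0,"dy": 0,"dz": -0.27,"rx": 0,"ry": 0,"rz": 0,"hand": 1},
  {"dx": 0,"dy": 0,"dz": -0.32,"rx": 0,"ry": 0,"rz": 0,"hand": 1},
  {"dx": 0,"dy": 0,"dz": -0.35,"rx": 0,"ry": 0,"rz": 0,"hand": 1},
  {"dx": 0,"dy": 0,"dz": -0.35,"rx": 0,"ry": 0,"rz": 0,"hand": 1},
  {"dx": 0,"dy": 0,"dz": -0.35,"rx": 0,"ry": 0,"rz": 0,"hand": 1},
])

```text
t: 15.68
ee_pos: [0.4878, -0.2238, 0.0279]
tcp_rot: [-180.0, -0.0, 90.0]
contact_force: [0.1, 0.0, -0.5]
grip_width: 0.0466
finger_force: 36.1
```

Call:
jog_arm([
  {"dx": 0,"dy": 0,"dz": -0.02,"rx": 0,"ry": 0,"rz": 0,"hand": 1},
  {"dx": 0,"dy": 0,"dz": -0.035,"rx": 0,"ry": 0,"rz": 0,"hand": 1},
  {"dx": 0,"dy": 0,"dz": -0.043,"rx": 0,"ry": 0,"rz": 0,"hand": 1},
  {"dx": 0,"dy": 0,"dz": -0.048,"rx": 0,"ry": 0,"rz": 0,"hand": 1},
  {"dx": 0,"dy": 0,"dz": -0.05,"rx": 0,"ry": 0,"rz": 0,"hand": 1},
  {"dx": 0,"dy": 0,"dz": -0.05,"rx": 0,"ry": 0,"rz": 0,"hand": 1},
])

```text
t: 16.18
ee_pos: [0.4876, -0.2242, 0.0181]
tcp_rot: [180.0, 0.0, 90.0]
contact_force: [-0.3, 1.0, -0.2]
grip_width: 0.0463
finger_force: 36.1
```

Call:
jog_arm([
  {"dx": 0,"dy": 0,"dz": -0.004,"rx": 0,"ry": 0,"rz": 0,"hand": 1},
  {"dx": 0,"dy": 0,"dz": -0.008,"rx": 0,"ry": 0,"rz": 0,"hand": 1},
  {"dx": 0,"dy": 0,"dz": -0.008,"rx": 0,"ry": 0,"rz": 0,"hand": 1},
  {"dx": 0,"dy": 0,"dz": -0.008,"rx": 0,"ry": 0,"rz": 0,"hand": 1},
])

```text
t: 16.52
ee_pos: [0.4878, -0.2246, 0.0178]
tcp_rot: [-180.0, 0.0, 90.0]
contact_force: [-3.8, 1.9, 9.1]
grip_width: 0.0468
finger_force: 37.0
```

Call:
jog_arm([
  {"dx": 0,"dy": 0,"dz": 0.005,"rx": 0,"ry": 0,"rz": 0,"hand": -1},
  {"dx": 0,"dy": 0,"dz": 0.005,"rx": 0,"ry": 0,"rz": 0,"hand": -1},
  {"dx": 0,"dy": 0,"dz": 0.005,"rx": 0,"ry": 0,"rz": 0,"hand": -1},
  {"dx": 0,"dy": 0,"dz": 0.005,"rx": 0,"ry": 0,"rz": 0,"hand": -1},
  {"dx": 0,"dy": 0,"dz": 0.005,"rx": 0,"ry": 0,"rz": 0,"hand": -1},
  {"dx": 0,"dy": 0,"dz": 0.1,"rx": 0,"ry": 0,"rz": 0,"hand": -1},
  {"dx": 0,"dy": 0,"dz": 0.25,"rx": 0,"ry": 0,"rz": 0,"hand": -1},
  {"dx": 0,"dy": 0,"dz": 0.4,"rx": 0,"ry": 0,"rz": 0,"hand": -1},
  {"dx": 0,"dy": 0,"dz": 0.55,"rx": 0,"ry": 0,"rz": 0,"hand": -1},
  {"dx": 0,"dy": 0,"dz": 0.6,"rx": 0,"ry": 0,"rz": 0,"hand": -1},
])

```text
t: 17.35
ee_pos: [0.4899, -0.2258, 0.1414]
tcp_rot: [179.6, 0.3, 90.0]
contact_force: [-0.4, -0.5, 0.7]
grip_width: 0.0851
finger_force: 0.0
```

Call:
jog_arm([
  {"dx": 0.09,"dy": 0.15,"dz": 0,"rx": 0,"ry": 0,"rz": -0.014,"hand": -0.36},
  {"dx": 0.18,"dy": 0.3,"dz": 0,"rx": 0,"ry": 0,"rz": -0.028,"hand": -0.36},
  {"dx": 0.27,"dy": 0.45,"dz": 0,"rx": 0,"ry": 0,"rz": -0.042,"hand": -0.36},
  {"dx": 0.36,"dy": 0.6,"dz": 0,"rx": 0,"ry": 0,"rz": -0.056,"hand": -0.36},
  {"dx": 0.45,"dy": 0.75,"dz": 0,"rx": 0,"ry": 0,"rz": -0.056,"hand": -0.36},
  {"dx": 0.54,"dy": 0.9,"dz": 0,"rx": 0,"ry": 0,"rz": -0.056,"hand": -0.36},
  {"dx": 0.605,"dy": 0.965,"dz": 0,"rx": 0,"ry": 0,"rz": -0.056,"hand": -0.36},
  {"dx": 0.605,"dy": 0.965,"dz": 0,"rx": 0,"ry": 0,"rz": -0.056,"hand": -0.36},
  {"dx": 0.605,"dy": 0.965,"dz": 0,"rx": 0,"ry": 0,"rz": -0.056,"hand": -0.36},
  {"dx": 0.605,"dy": 0.965,"dz": 0,"rx": 0,"ry": 0,"rz": -0.056,"hand": -0.36},
])

```text
t: 18.18
ee_pos: [0.6079, -0.0316, 0.1356]
tcp_rot: [-179.9, 0.0, 79.9]
contact_force: [-0.7, -0.2, 0.1]
grip_width: 0.0578
finger_force: 0.0
```

Call:
jog_arm([
  {"dx": 0,"dy": 0,"dz": -0.1,"rx": 0,"ry": 0,"rz": 0,"hand": -0.36},
  {"dx": 0,"dy": 0,"dz": -0.2,"rx": 0,"ry": 0,"rz": 0,"hand": -0.36},
  {"dx": 0,"dy": 0,"dz": -0.3,"rx": 0,"ry": 0,"rz": 0,"hand": -0.36},
  {"dx": 0,"dy": 0,"dz": -0.4,"rx": 0,"ry": 0,"rz": 0,"hand": -0.36},
  {"dx": 0,"dy": 0,"dz": -0.45,"rx": 0,"ry": 0,"rz": 0,"hand": -0.36},
  {"dx": 0,"dy": 0,"dz": -0.45,"rx": 0,"ry": 0,"rz": 0,"hand": -0.36},
  {"dx": 0,"dy": 0,"dz": -0.45,"rx": 0,"ry": 0,"rz": 0,"hand": -0.36},
  {"dx": 0,"dy": 0,"dz": -0.45,"rx": 0,"ry": 0,"rz": 0,"hand": -0.36},
])

```text
t: 18.85
ee_pos: [0.6096, -0.0319, 0.0479]
tcp_rot: [179.9, 0.0, 79.9]
contact_force: [-0.1, -0.1, 0.3]
grip_width: 0.0579
finger_force: 0.0
```

Run:
```python
from h import *
o=ctrl.get_obs();print(o['t'],o['ee_pos'],o['tcp_rot'],o['grip_width'])
c=cal('wrist'); w=imaging.read_camera('wrist')[:,:,::-1]; s=imaging.read_camera('scene')[:,:,::-1]
for n,P in [('red',(.607,-.0313,.041)),('red+2',(.609,-.0313,.041)),('tcp',o['ee_pos']+[0,0,.037])]: print(n,proj('wrist',P,c).round(1))
h=cv2.cvtColor(w,cv2.COLOR_BGR2HSV); m=(((h[...,0]<10)|(h[...,0]>170))&(h[...,1]>110)&(h[...,2]>40)).astype('u1')
n,l,st,ce=cv2.connectedComponentsWithStats(m); print([(st[i].tolist(),ce[i].round(1).tolist()) for i in range(1,n) if st[i,4]>100])
im=np.hstack([cv2.resize(w,(440,330)),cv2.resize(s[150:270,220:351],(360,330))]); cv2.imwrite('pics/w4.png',np.clip(255*(im/255.)**.6,0,255).astype('u1'))
```

```text
18.85 [ 0.60956475 -0.03187053  0.04793113] [1.79864040e+02 1.44242768e-02 7.98961671e+01] 0.05786167893966354
red [311.4 279.4]
red+2 [315.5 278.7]
tcp [316.4 325.9]
[([281, 239, 72, 71, 3938], [316.7, 274.0])]
```

View pics/w4.png

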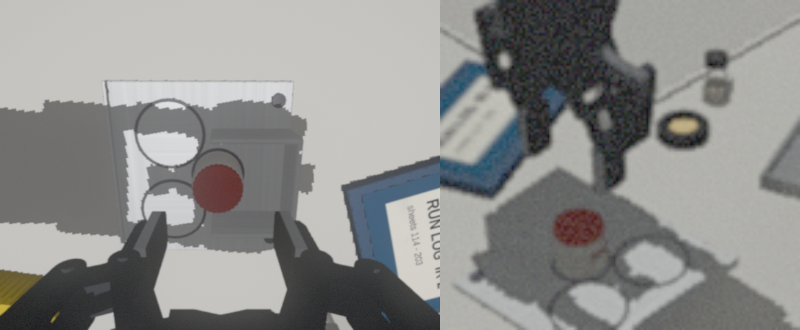

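The small jar's lid at (316.7,274) is centred between the pads (mid ≈ 320). The tips measure about 39 mm above the TCP, as expected. Descending over the small jar.

Call:
jog_arm([
  {"dx": 0,"dy": 0.003,"dz": -0.06,"rx": 0,"ry": 0,"rz": 0,"hand": -0.36},
  {"dx": 0,"dy": 0.003,"dz": -0.12,"rx": 0,"ry": 0,"rz": 0,"hand": -0.36},
  {"dx": 0,"dy": 0.003,"dz": -0.18,"rx": 0,"ry": 0,"rz": 0,"hand": -0.36},
  {"dx": 0,"dy": 0.003,"dz": -0.23,"rx": 0,"ry": 0,"rz": 0,"hand": -0.36},
  {"dx": 0,"dy": 0.003,"dz": -0.27,"rx": 0,"ry": 0,"rz": 0,"hand": -0.36},
  {"dx": 0,"dy": 0.003,"dz": -0.3,"rx": 0,"ry": 0,"rz": 0,"hand": -0.36},
  {"dx": 0,"dy": 0.003,"dz": -0.325,"rx": 0,"ry": 0,"rz": 0,"hand": -0.36},
  {"dx": 0,"dy": 0.003,"dz": -0.325,"rx": 0,"ry": 0,"rz": 0,"hand": -0.36},
  {"dx": 0,"dy": 0.003,"dz": -0.325,"rx": 0,"ry": 0,"rz": 0,"hand": -0.36},
])

```text
t: 19.7
ee_pos: [0.6087, -0.0305, -0.0187]
tcp_rot: [-180.0, 0.0, 79.9]
contact_force: [-0.4, -0.7, 0.3]
grip_width: 0.0582
finger_force: 0.0
```

Call:
jog_arm([
  {"dx": 0,"dy": 0,"dz": 0,"rx": 0,"ry": 0,"rz": 0,"hand": 1},
  {"dx": 0,"dy": 0,"dz": 0,"rx": 0,"ry": 0,"rz": 0,"hand": 1},
  {"dx": 0,"dy": 0,"dz": 0,"rx": 0,"ry": 0,"rz": 0,"hand": 1},
  {"dx": 0,"dy": 0,"dz": 0,"rx": 0,"ry": 0,"rz": 0,"hand": 1},
  {"dx": 0,"dy": 0,"dz": 0,"rx": 0,"ry": 0,"rz": 0,"hand": 1},
  {"dx": 0,"dy": 0,"dz": 0,"rx": 0,"ry": 0,"rz": 0,"hand": 1},
  {"dx": 0,"dy": 0,"dz": 0,"rx": 0,"ry": 0,"rz": 0,"hand": 1},
], force=30)

```text
t: 20.28
ee_pos: [0.6094, -0.0307, -0.0177]
tcp_rot: [179.9, 0.0, 79.9]
contact_force: [0.6, 0.1, 5.4]
grip_width: 0.0369
finger_force: 30.6
```

Call:
jog_arm([
  {"dx": 0,"dy": 0,"dz": 0.03,"rx": 0,"ry": 0,"rz": 0,"hand": 1},
  {"dx": 0,"dy": 0,"dz": 0.1,"rx": 0,"ry": 0,"rz": 0,"hand": 1},
  {"dx": 0,"dy": 0,"dz": 0.2,"rx": 0,"ry": 0,"rz": 0,"hand": 1},
  {"dx": 0,"dy": 0,"dz": 0.3,"rx": 0,"ry": 0,"rz": 0,"hand": 1},
  {"dx": 0,"dy": 0,"dz": 0.4,"rx": 0,"ry": 0,"rz": 0,"hand": 1},
  {"dx": 0,"dy": 0,"dz": 0.5,"rx": 0,"ry": 0,"rz": 0,"hand": 1},
  {"dx": 0,"dy": 0,"dz": 0.6,"rx": 0,"ry": 0,"rz": 0,"hand": 1},
  {"dx": 0,"dy": 0,"dz": 0.65,"rx": 0,"ry": 0,"rz": 0,"hand": 1},
  {"dx": 0,"dy": 0,"dz": 0.65,"rx": 0,"ry": 0,"rz": 0,"hand": 1},
])

```text
t: 21.03
ee_pos: [0.6106, -0.031, 0.115]
tcp_rot: [179.7, 0.0, 79.9]
contact_force: [0.4, 0.6, 0.6]
grip_width: 0.0369
finger_force: 30.2
```

Call:
jog_arm([
  {"dx": -0.02,"dy": 0.05,"dz": 0,"rx": 0,"ry": 0,"rz": 0,"hand": 1},
  {"dx": -0.05,"dy": 0.15,"dz": 0,"rx": 0,"ry": 0,"rz": 0,"hand": 1},
  {"dx": -0.08,"dy": 0.28,"dz": 0,"rx": 0,"ry": 0,"rz": 0,"hand": 1},
  {"dx": -0.11,"dy": 0.41,"dz": 0,"rx": 0,"ry": 0,"rz": 0,"hand": 1},
  {"dx": -0.14,"dy": 0.54,"dz": 0,"rx": 0,"ry": 0,"rz": 0,"hand": 1},
  {"dx": -0.17,"dy": 0.67,"dz": 0,"rx": 0,"ry": 0,"rz": 0,"hand": 1},
  {"dx": -0.2,"dy": 0.8,"dz": 0,"rx": 0,"ry": 0,"rz": 0,"hand": 1},
  {"dx": -0.22,"dy": 0.92,"dz": 0,"rx": 0,"ry": 0,"rz": 0,"hand": 1},
  {"dx": -0.225,"dy": 1,"dz": 0,"rx": 0,"ry": 0,"rz": 0,"hand": 1},
  {"dx": -0.225,"dy": 1,"dz": 0,"rx": 0,"ry": 0,"rz": 0,"hand": 1},
])

```text
t: 21.87
ee_pos: [0.5608, 0.1729, 0.1092]
tcp_rot: [-179.8, -0.0, 80.1]
contact_force: [-0.5, -0.1, -0.4]
grip_width: 0.0369
finger_force: 30.2
```

Call:
jog_arm([
  {"dx": 0,"dy": 0.03,"dz": 0,"rx": 0,"ry": 0,"rz": 0,"hand": 1},
  {"dx": 0,"dy": 0.05,"dz": -0.08,"rx": 0,"ry": 0,"rz": 0,"hand": 1},
  {"dx": 0,"dy": 0.05,"dz": -0.16,"rx": 0,"ry": 0,"rz": 0,"hand": 1},
  {"dx": 0,"dy": 0.05,"dz": -0.24,"rx": 0,"ry": 0,"rz": 0,"hand": 1},
  {"dx": 0,"dy": 0.05,"dz": -0.28,"rx": 0,"ry": 0,"rz": 0,"hand": 1},
  {"dx": 0,"dy": 0.05,"dz": -0.28,"rx": 0,"ry": 0,"rz": 0,"hand": 1},
  {"dx": 0,"dy": 0.05,"dz": -0.28,"rx": 0,"ry": 0,"rz": 0,"hand": 1},
])

```text
t: 22.45
ee_pos: [0.5632, 0.179, 0.0549]
tcp_rot: [-179.9, 0.0, 79.9]
contact_force: [-0.2, -0.3, 0.1]
grip_width: 0.0374
finger_force: 30.2
```

Run:
```python
from h import *
o=ctrl.get_obs();print(o['t'],o['ee_pos'],o['tcp_rot'],o['grip_width'],o['contact_force'])
c=cal('wrist'); w=imaging.read_camera('wrist')[:,:,::-1]; s=imaging.read_camera('scene')[:,:,::-1]
print('pan',proj('wrist',(.5631,.1797,.048),c).round(1),'edges',[proj('wrist',(.5631+a,.1797+b,.048),c).round(0).tolist() for a,b in((.045,0),(-.045,0),(0,.045),(0,-.045))])
im=np.hstack([cv2.resize(w,(440,330)),cv2.resize(s[200:340,160:313],(360,330))]); cv2.imwrite('pics/w5.png',np.clip(255*(im/255.)**.6,0,255).astype('u1'))
```

```text
22.45 [0.56318868 0.17898894 0.05492663] [-1.79922057e+02  2.62850009e-02  7.98896661e+01] 0.03738111572571491 [-0.16479314 -0.27034176  0.12666844]
pan [316.5 278.2] edges [[411.0, 263.0], [224.0, 293.0], [298.0, 185.0], [332.0, 359.0]]
```

View pics/w5.png

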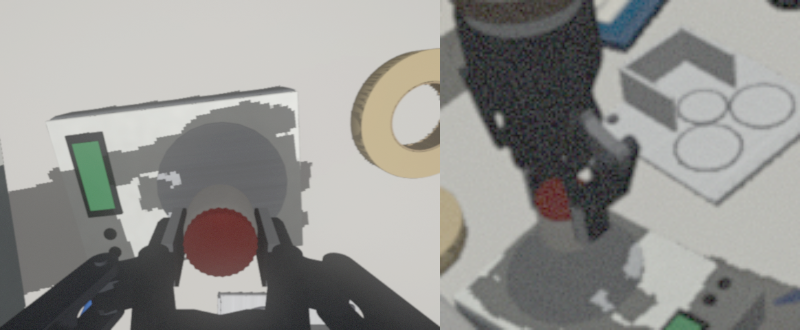

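The jar is held upright over the pan. The pan shows about 7 px right and 8 px higher in the wrist view than predicted, so I'll shift +2 mm in each and lower.

Call:
jog_arm([
  {"dx": 0.01,"dy": 0.008,"dz": -0.03,"rx": 0,"ry": 0,"rz": 0,"hand": 1},
  {"dx": 0.01,"dy": 0.008,"dz": -0.06,"rx": 0,"ry": 0,"rz": 0,"hand": 1},
  {"dx": 0.01,"dy": 0.008,"dz": -0.09,"rx": 0,"ry": 0,"rz": 0,"hand": 1},
  {"dx": 0.01,"dy": 0.008,"dz": -0.115,"rx": 0,"ry": 0,"rz": 0,"hand": 1},
  {"dx": 0.01,"dy": 0.008,"dz": -0.13,"rx": 0,"ry": 0,"rz": 0,"hand": 1},
  {"dx": 0.01,"dy": 0.008,"dz": -0.135,"rx": 0,"ry": 0,"rz": 0,"hand": 1},
  {"dx": 0.01,"dy": 0.008,"dz": -0.135,"rx": 0,"ry": 0,"rz": 0,"hand": 1},
  {"dx": 0.01,"dy": 0.008,"dz": -0.135,"rx": 0,"ry": 0,"rz": 0,"hand": 1},
])

```text
t: 23.22
ee_pos: [0.5657, 0.1811, 0.0285]
tcp_rot: [180.0, -0.0, 79.9]
contact_force: [-0.5, 0.4, -0.6]
grip_width: 0.037
finger_force: 30.2
```

Call:
jog_arm([
  {"dx": 0,"dy": 0,"dz": -0.005,"rx": 0,"ry": 0,"rz": 0,"hand": 1},
  {"dx": 0,"dy": 0,"dz": -0.01,"rx": 0,"ry": 0,"rz": 0,"hand": 1},
  {"dx": 0,"dy": 0,"dz": -0.014,"rx": 0,"ry": 0,"rz": 0,"hand": 1},
  {"dx": 0,"dy": 0,"dz": -0.014,"rx": 0,"ry": 0,"rz": 0,"hand": 1},
  {"dx": 0,"dy": 0,"dz": -0.014,"rx": 0,"ry": 0,"rz": 0,"hand": 1},
])

```text
t: 23.63
ee_pos: [0.5656, 0.1811, 0.0256]
tcp_rot: [-180.0, 0.0, 79.9]
contact_force: [0.6, 0.1, 0.4]
grip_width: 0.037
finger_force: 30.2
```

Call:
jog_arm([
  {"dx": 0,"dy": 0,"dz": -0.004,"rx": 0,"ry": 0,"rz": 0,"hand": 1},
  {"dx": 0,"dy": 0,"dz": -0.008,"rx": 0,"ry": 0,"rz": 0,"hand": 1},
  {"dx": 0,"dy": 0,"dz": -0.008,"rx": 0,"ry": 0,"rz": 0,"hand": 1},
  {"dx": 0,"dy": 0,"dz": -0.008,"rx": 0,"ry": 0,"rz": 0,"hand": 1},
])

```text
t: 23.97
ee_pos: [0.5658, 0.1811, 0.0253]
tcp_rot: [-180.0, 0.0, 79.9]
contact_force: [-4.4, -0.8, 8.0]
grip_width: 0.0368
finger_force: 31.0
```

Call:
jog_arm([
  {"dx": 0,"dy": 0,"dz": 0.005,"rx": 0,"ry": 0,"rz": 0,"hand": -1},
  {"dx": 0,"dy": 0,"dz": 0.005,"rx": 0,"ry": 0,"rz": 0,"hand": -1},
  {"dx": 0,"dy": 0,"dz": 0.005,"rx": 0,"ry": 0,"rz": 0,"hand": -1},
  {"dx": 0,"dy": 0,"dz": 0.005,"rx": 0,"ry": 0,"rz": 0,"hand": -1},
  {"dx": 0,"dy": 0,"dz": 0.005,"rx": 0,"ry": 0,"rz": 0,"hand": -1},
  {"dx": 0,"dy": 0,"dz": 0.05,"rx": 0,"ry": 0,"rz": 0,"hand": -1},
  {"dx": 0,"dy": 0,"dz": 0.2,"rx": 0,"ry": 0,"rz": 0,"hand": -1},
  {"dx": 0,"dy": 0,"dz": 0.4,"rx": 0,"ry": 0,"rz": 0,"hand": -1},
  {"dx": 0,"dy": 0,"dz": 0.6,"rx": 0,"ry": 0,"rz": 0,"hand": -1},
  {"dx": 0,"dy": 0,"dz": 0.6,"rx": 0,"ry": 0,"rz": 0,"hand": -1},
])

```text
t: 24.8
ee_pos: [0.5716, 0.1818, 0.1546]
tcp_rot: [179.1, -0.3, 79.9]
contact_force: [0.8, 0.3, 0.9]
grip_width: 0.0852
finger_force: 0.0
```

Call:
jog_arm([
  {"dx": -0.04,"dy": -0.2,"dz": 0,"rx": 0,"ry": 0,"rz": 0.014,"hand": -1},
  {"dx": -0.08,"dy": -0.4,"dz": 0,"rx": 0,"ry": 0,"rz": 0.028,"hand": -1},
  {"dx": -0.12,"dy": -0.6,"dz": 0,"rx": 0,"ry": 0,"rz": 0.042,"hand": -1},
  {"dx": -0.16,"dy": -0.8,"dz": 0,"rx": 0,"ry": 0,"rz": 0.056,"hand": -1},
  {"dx": -0.2,"dy": -1,"dz": 0,"rx": 0,"ry": 0,"rz": 0.056,"hand": -1},
  {"dx": -0.2,"dy": -1,"dz": 0,"rx": 0,"ry": 0,"rz": 0.056,"hand": -1},
])

```text
t: 25.3
ee_pos: [0.5249, -0.0252, 0.1447]
tcp_rot: [180.0, 0.2, 89.7]
contact_force: [-0.1, -0.2, -0.1]
grip_width: 0.085
finger_force: 0.0
```

Call:
jog_arm([
  {"dx": -0.04,"dy": -0.2,"dz": 0,"rx": 0,"ry": 0,"rz": 0,"hand": -1},
  {"dx": -0.08,"dy": -0.4,"dz": 0,"rx": 0,"ry": 0,"rz": 0,"hand": -1},
  {"dx": -0.12,"dy": -0.6,"dz": 0,"rx": 0,"ry": 0,"rz": 0,"hand": -1},
  {"dx": -0.16,"dy": -0.8,"dz": 0,"rx": 0,"ry": 0,"rz": 0,"hand": -1},
  {"dx": -0.2,"dy": -0.95,"dz": 0,"rx": 0,"ry": 0,"rz": 0,"hand": -1},
  {"dx": -0.2,"dy": -0.95,"dz": 0,"rx": 0,"ry": 0,"rz": 0,"hand": -1},
  {"dx": -0.2,"dy": -0.95,"dz": 0,"rx": 0,"ry": 0,"rz": 0,"hand": -1},
  {"dx": -0.2,"dy": -0.95,"dz": 0,"rx": 0,"ry": 0,"rz": 0,"hand": -1},
])

```text
t: 25.97
ee_pos: [0.4859, -0.2082, 0.1441]
tcp_rot: [180.0, -0.0, 90.0]
contact_force: [-0.2, 0.6, 0.0]
grip_width: 0.0854
finger_force: 0.0
```

Run:
```python
from h import *
o=ctrl.get_obs();print(o['t'],o['ee_pos'],o['tcp_rot'])
s=imaging.read_camera('scene')[:,:,::-1]; t=imaging.read_camera('top')[:,:,::-1]
for n,im,roi in(('top',t,(150,170,260,260)),('scene',s,(180,260,270,340))):
    x0,y0,x1,y1=roi; h=cv2.cvtColor(im[y0:y1,x0:x1],cv2.COLOR_BGR2HSV); m=(((h[...,0]<10)|(h[...,0]>170))&(h[...,1]>90)&(h[...,2]>40)).astype('u1')
    k,l,st,ce=cv2.connectedComponentsWithStats(m)
    for i in range(1,k):
        if st[i,4]>40: uv=ce[i]+[x0,y0]; print(n,uv.round(1),st[i,2:].tolist(),plane(n,uv,.084).round(4))
```

```text
25.9667 [ 0.4858701  -0.20817123  0.1441458 ] [ 1.79983606e+02 -2.93315067e-02  9.00100135e+01]
top [206.1 208.4] [19, 18, 270] [0.5644 0.1797 0.084 ]
scene [213.3 298. ] [23, 19, 334] [0.5635 0.1879 0.084 ]
```

By the top camera the small jar is 1.3 mm from the pan centre. Now the amber jar.

Call:
jog_arm([
  {"dx": 0.01,"dy": -0.082,"dz": 0,"rx": 0,"ry": 0,"rz": 0,"hand": -1},
  {"dx": 0.01,"dy": -0.082,"dz": 0,"rx": 0,"ry": 0,"rz": 0,"hand": -1},
  {"dx": 0.01,"dy": -0.082,"dz": -0.1,"rx": 0,"ry": 0,"rz": 0,"hand": -1},
  {"dx": 0.01,"dy": -0.082,"dz": -0.2,"rx": 0,"ry": 0,"rz": 0,"hand": -1},
  {"dx": 0.01,"dy": -0.082,"dz": -0.3,"rx": 0,"ry": 0,"rz": 0,"hand": -1},
  {"dx": 0.01,"dy": -0.082,"dz": -0.35,"rx": 0,"ry": 0,"rz": 0,"hand": -1},
  {"dx": 0.01,"dy": -0.082,"dz": -0.35,"rx": 0,"ry": 0,"rz": 0,"hand": -1},
  {"dx": 0.01,"dy": -0.082,"dz": -0.35,"rx": 0,"ry": 0,"rz": 0,"hand": -1},
])

```text
t: 26.73
ee_pos: [0.4876, -0.2251, 0.0741]
tcp_rot: [-180.0, -0.0, 90.0]
contact_force: [-0.3, 0.3, -0.3]
grip_width: 0.085
finger_force: 0.0
```

Call:
jog_arm([
  {"dx": 0,"dy": 0.002,"dz": -0.07,"rx": 0,"ry": 0,"rz": 0,"hand": -1},
  {"dx": 0,"dy": 0.002,"dz": -0.14,"rx": 0,"ry": 0,"rz": 0,"hand": -1},
  {"dx": 0,"dy": 0.002,"dz": -0.2,"rx": 0,"ry": 0,"rz": 0,"hand": -1},
  {"dx": 0,"dy": 0.002,"dz": -0.25,"rx": 0,"ry": 0,"rz": 0,"hand": -1},
  {"dx": 0,"dy": 0.002,"dz": -0.275,"rx": 0,"ry": 0,"rz": 0,"hand": -1},
  {"dx": 0,"dy": 0.002,"dz": -0.28,"rx": 0,"ry": 0,"rz": 0,"hand": -1},
  {"dx": 0,"dy": 0.002,"dz": -0.28,"rx": 0,"ry": 0,"rz": 0,"hand": -1},
  {"dx": 0,"dy": 0.002,"dz": -0.28,"rx": 0,"ry": 0,"rz": 0,"hand": -1},
])

```text
t: 27.4
ee_pos: [0.4881, -0.2253, 0.0187]
tcp_rot: [179.9, 0.0, 90.0]
contact_force: [0.2, 0.0, 0.8]
grip_width: 0.0855
finger_force: 0.0
```

Call:
jog_arm([
  {"dx": 0,"dy": 0,"dz": 0,"rx": 0,"ry": 0,"rz": 0,"hand": 1},
  {"dx": 0,"dy": 0,"dz": 0,"rx": 0,"ry": 0,"rz": 0,"hand": 1},
  {"dx": 0,"dy": 0,"dz": 0,"rx": 0,"ry": 0,"rz": 0,"hand": 1},
  {"dx": 0,"dy": 0,"dz": 0,"rx": 0,"ry": 0,"rz": 0,"hand": 1},
  {"dx": 0,"dy": 0,"dz": 0,"rx": 0,"ry": 0,"rz": 0,"hand": 1},
  {"dx": 0,"dy": 0,"dz": 0,"rx": 0,"ry": 0,"rz": 0,"hand": 1},
  {"dx": 0,"dy": 0,"dz": 0,"rx": 0,"ry": 0,"rz": 0,"hand": 1},
  {"dx": 0,"dy": 0,"dz": 0,"rx": 0,"ry": 0,"rz": 0,"hand": 1},
], force=35)

```text
t: 28.07
ee_pos: [0.4879, -0.2253, 0.0187]
tcp_rot: [180.0, 0.0, 90.0]
contact_force: [-1.8, 0.3, 5.8]
grip_width: 0.0468
finger_force: 35.7
```

Call:
jog_arm([
  {"dx": 0,"dy": 0,"dz": 0.03,"rx": 0,"ry": 0,"rz": 0,"hand": 1},
  {"dx": 0,"dy": 0,"dz": 0.1,"rx": 0,"ry": 0,"rz": 0,"hand": 1},
  {"dx": 0,"dy": 0,"dz": 0.2,"rx": 0,"ry": 0,"rz": 0,"hand": 1},
  {"dx": 0,"dy": 0,"dz": 0.3,"rx": 0,"ry": 0,"rz": 0,"hand": 1},
  {"dx": 0,"dy": 0,"dz": 0.37,"rx": 0,"ry": 0,"rz": 0,"hand": 1},
  {"dx": 0,"dy": 0,"dz": 0.4,"rx": 0,"ry": 0,"rz": 0,"hand": 1},
  {"dx": 0,"dy": 0,"dz": 0.4,"rx": 0,"ry": 0,"rz": 0,"hand": 1},
])

```text
t: 28.65
ee_pos: [0.4886, -0.2255, 0.0996]
tcp_rot: [179.9, 0.1, 90.0]
contact_force: [0.1, -0.4, -0.3]
grip_width: 0.0466
finger_force: 36.1
```

Call:
jog_arm([
  {"dx": 0.03,"dy": 0.06,"dz": 0,"rx": 0,"ry": 0,"rz": 0,"hand": 1},
  {"dx": 0.08,"dy": 0.16,"dz": 0,"rx": 0,"ry": 0,"rz": 0,"hand": 1},
  {"dx": 0.14,"dy": 0.29,"dz": 0,"rx": 0,"ry": 0,"rz": 0,"hand": 1},
  {"dx": 0.2,"dy": 0.42,"dz": 0,"rx": 0,"ry": 0,"rz": 0,"hand": 1},
  {"dx": 0.26,"dy": 0.55,"dz": 0,"rx": 0,"ry": 0,"rz": 0,"hand": 1},
  {"dx": 0.32,"dy": 0.67,"dz": 0,"rx": 0,"ry": 0,"rz": 0,"hand": 1},
  {"dx": 0.37,"dy": 0.77,"dz": 0,"rx": 0,"ry": 0,"rz": 0,"hand": 1},
  {"dx": 0.39,"dy": 0.83,"dz": 0,"rx": 0,"ry": 0,"rz": 0,"hand": 1},
  {"dx": 0.393,"dy": 0.843,"dz": 0,"rx": 0,"ry": 0,"rz": 0,"hand": 1},
  {"dx": 0.393,"dy": 0.843,"dz": 0,"rx": 0,"ry": 0,"rz": 0,"hand": 1},
])

```text
t: 29.48
ee_pos: [0.5655, -0.0559, 0.097]
tcp_rot: [-179.9, -0.0, 90.1]
contact_force: [-0.3, -0.3, -0.4]
grip_width: 0.0467
finger_force: 36.1
```

Call:
jog_arm([
  {"dx": 0,"dy": 0,"dz": 0,"rx": 0,"ry": 0,"rz": 0,"hand": 1},
  {"dx": 0,"dy": 0,"dz": -0.05,"rx": 0,"ry": 0,"rz": 0,"hand": 1},
  {"dx": 0,"dy": 0,"dz": -0.12,"rx": 0,"ry": 0,"rz": 0,"hand": 1},
  {"dx": 0,"dy": 0,"dz": -0.2,"rx": 0,"ry": 0,"rz": 0,"hand": 1},
  {"dx": 0,"dy": 0,"dz": -0.27,"rx": 0,"ry": 0,"rz": 0,"hand": 1},
  {"dx": 0,"dy": 0,"dz": -0.32,"rx": 0,"ry": 0,"rz": 0,"hand": 1},
  {"dx": 0,"dy": 0,"dz": -0.34,"rx": 0,"ry": 0,"rz": 0,"hand": 1},
  {"dx": 0,"dy": 0,"dz": -0.34,"rx": 0,"ry": 0,"rz": 0,"hand": 1},
  {"dx": 0,"dy": 0,"dz": -0.34,"rx": 0,"ry": 0,"rz": 0,"hand": 1},
])

```text
t: 30.23
ee_pos: [0.5664, -0.0568, 0.0302]
tcp_rot: [180.0, 0.0, 90.0]
contact_force: [0.9, 0.2, 0.1]
grip_width: 0.0467
finger_force: 36.1
```

Position is right. Lowering the last 10.5 mm to 0.0197, then a touch more.

Call:
jog_arm([
  {"dx": 0,"dy": 0,"dz": -0.02,"rx": 0,"ry": 0,"rz": 0,"hand": 1},
  {"dx": 0,"dy": 0,"dz": -0.035,"rx": 0,"ry": 0,"rz": 0,"hand": 1},
  {"dx": 0,"dy": 0,"dz": -0.043,"rx": 0,"ry": 0,"rz": 0,"hand": 1},
  {"dx": 0,"dy": 0,"dz": -0.05,"rx": 0,"ry": 0,"rz": 0,"hand": 1},
  {"dx": 0,"dy": 0,"dz": -0.053,"rx": 0,"ry": 0,"rz": 0,"hand": 1},
  {"dx": 0,"dy": 0,"dz": -0.053,"rx": 0,"ry": 0,"rz": 0,"hand": 1},
  {"dx": 0,"dy": 0,"dz": -0.053,"rx": 0,"ry": 0,"rz": 0,"hand": 1},
])

```text
t: 30.82
ee_pos: [0.5663, -0.0563, 0.0197]
tcp_rot: [180.0, 0.0, 90.0]
contact_force: [-2.0, 0.7, 2.3]
grip_width: 0.0464
finger_force: 36.3
```

Call:
jog_arm([
  {"dx": 0,"dy": 0,"dz": -0.003,"rx": 0,"ry": 0,"rz": 0,"hand": 1},
  {"dx": 0,"dy": 0,"dz": -0.006,"rx": 0,"ry": 0,"rz": 0,"hand": 1},
  {"dx": 0,"dy": 0,"dz": -0.006,"rx": 0,"ry": 0,"rz": 0,"hand": 1},
  {"dx": 0,"dy": 0,"dz": -0.006,"rx": 0,"ry": 0,"rz": 0,"hand": 1},
])

```text
t: 31.15
ee_pos: [0.5664, -0.0565, 0.0196]
tcp_rot: [-180.0, 0.0, 90.0]
contact_force: [-5.3, 0.6, 10.8]
grip_width: 0.0467
finger_force: 37.2
```

Call:
jog_arm([
  {"dx": 0,"dy": 0,"dz": 0.006,"rx": 0,"ry": 0,"rz": 0,"hand": -1},
  {"dx": 0,"dy": 0,"dz": 0.006,"rx": 0,"ry": 0,"rz": 0,"hand": -1},
  {"dx": 0,"dy": 0,"dz": 0.006,"rx": 0,"ry": 0,"rz": 0,"hand": -1},
  {"dx": 0,"dy": 0,"dz": 0.006,"rx": 0,"ry": 0,"rz": 0,"hand": -1},
  {"dx": 0,"dy": 0,"dz": 0.006,"rx": 0,"ry": 0,"rz": 0,"hand": -1},
  {"dx": 0,"dy": 0,"dz": 0.05,"rx": 0,"ry": 0,"rz": 0,"hand": -1},
  {"dx": 0,"dy": 0,"dz": 0.2,"rx": 0,"ry": 0,"rz": 0,"hand": -1},
  {"dx": 0,"dy": 0,"dz": 0.4,"rx": 0,"ry": 0,"rz": 0,"hand": -1},
  {"dx": 0,"dy": 0,"dz": 0.6,"rx": 0,"ry": 0,"rz": 0,"hand": -1},
  {"dx": 0,"dy": 0,"dz": 0.65,"rx": 0,"ry": 0,"rz": 0,"hand": -1},
])

```text
t: 31.98
ee_pos: [0.5703, -0.0575, 0.1565]
tcp_rot: [179.3, 0.2, 90.0]
contact_force: [0.9, -0.4, 0.6]
grip_width: 0.0858
finger_force: 0.0
```

Call:
jog_arm([
  {"dx": -0.06,"dy": -0.2,"dz": 0,"rx": 0,"ry": 0,"rz": 0,"hand": -1},
  {"dx": -0.12,"dy": -0.4,"dz": 0,"rx": 0,"ry": 0,"rz": 0,"hand": -1},
  {"dx": -0.18,"dy": -0.6,"dz": 0,"rx": 0,"ry": 0,"rz": 0,"hand": -1},
  {"dx": -0.24,"dy": -0.8,"dz": 0,"rx": 0,"ry": 0,"rz": 0,"hand": -1},
  {"dx": -0.3,"dy": -1,"dz": 0,"rx": 0,"ry": 0,"rz": 0,"hand": -1},
  {"dx": -0.353,"dy": -1,"dz": 0,"rx": 0,"ry": 0,"rz": 0,"hand": -1},
  {"dx": -0.353,"dy": -1,"dz": 0,"rx": 0,"ry": 0,"rz": 0,"hand": -1},
  {"dx": -0.353,"dy": -1,"dz": 0,"rx": 0,"ry": 0,"rz": 0,"hand": -1},
])

```text
t: 32.65
ee_pos: [0.4955, -0.2564, 0.1485]
tcp_rot: [180.0, -0.0, 89.9]
contact_force: [0.3, -0.1, -0.4]
grip_width: 0.0853
finger_force: 0.0
```

Call:
jog_arm([
  {"dx": 0,"dy": -0.1,"dz": 0,"rx": 0,"ry": 0,"rz": 0,"hand": -1},
  {"dx": 0,"dy": -0.2,"dz": 0,"rx": 0,"ry": 0,"rz": 0,"hand": -1},
  {"dx": 0,"dy": -0.2,"dz": 0,"rx": 0,"ry": 0,"rz": 0,"hand": -1},
  {"dx": 0,"dy": -0.2,"dz": 0,"rx": 0,"ry": 0,"rz": 0,"hand": -1},
  {"dx": 0,"dy": -0.2,"dz": 0,"rx": 0,"ry": 0,"rz": 0,"hand": -1},
])

```text
t: 33.07
ee_pos: [0.4962, -0.2949, 0.1481]
tcp_rot: [-180.0, -0.0, 90.1]
contact_force: [-0.4, 0.1, -0.6]
grip_width: 0.0859
finger_force: 0.0
```

Call:
jog_arm([
  {"dx": -0.002,"dy": -0.006,"dz": 0,"rx": 0,"ry": 0,"rz": 0,"hand": -1},
  {"dx": -0.002,"dy": -0.006,"dz": -0.08,"rx": 0,"ry": 0,"rz": 0,"hand": -1},
  {"dx": -0.002,"dy": -0.006,"dz": -0.17,"rx": 0,"ry": 0,"rz": 0,"hand": -1},
  {"dx": -0.002,"dy": -0.006,"dz": -0.26,"rx": 0,"ry": 0,"rz": 0,"hand": -1},
  {"dx": -0.002,"dy": -0.006,"dz": -0.35,"rx": 0,"ry": 0,"rz": 0,"hand": -1},
  {"dx": -0.002,"dy": -0.006,"dz": -0.43,"rx": 0,"ry": 0,"rz": 0,"hand": -1},
  {"dx": -0.002,"dy": -0.006,"dz": -0.49,"rx": 0,"ry": 0,"rz": 0,"hand": -1},
  {"dx": -0.002,"dy": -0.006,"dz": -0.5,"rx": 0,"ry": 0,"rz": 0,"hand": -1},
  {"dx": -0.002,"dy": -0.006,"dz": -0.5,"rx": 0,"ry": 0,"rz": 0,"hand": -1},
  {"dx": -0.002,"dy": -0.006,"dz": -0.5,"rx": 0,"ry": 0,"rz": 0,"hand": -1},
])

```text
t: 33.9
ee_pos: [0.4958, -0.2977, 0.0491]
tcp_rot: [179.9, 0.1, 90.0]
contact_force: [0.4, -0.4, 0.1]
grip_width: 0.0855
finger_force: 0.0
```

Call:
jog_arm([
  {"dx": 0,"dy": 0,"dz": 0,"rx": 0,"ry": 0,"rz": 0,"hand": 1},
  {"dx": 0,"dy": 0,"dz": 0,"rx": 0,"ry": 0,"rz": 0,"hand": 1},
  {"dx": 0,"dy": 0,"dz": 0,"rx": 0,"ry": 0,"rz": 0,"hand": 1},
  {"dx": 0,"dy": 0,"dz": 0,"rx": 0,"ry": 0,"rz": 0,"hand": 1},
  {"dx": 0,"dy": 0,"dz": 0,"rx": 0,"ry": 0,"rz": 0,"hand": 1},
  {"dx": 0,"dy": 0,"dz": 0,"rx": 0,"ry": 0,"rz": 0,"hand": 1},
  {"dx": 0,"dy": 0,"dz": 0,"rx": 0,"ry": 0,"rz": 0,"hand": 1},
  {"dx": 0,"dy": 0,"dz": 0,"rx": 0,"ry": 0,"rz": 0,"hand": 1},
])

```text
t: 34.57
ee_pos: [0.4957, -0.2981, 0.0493]
tcp_rot: [179.9, 0.1, 90.0]
contact_force: [-0.3, 1.0, 5.2]
grip_width: 0.0483
finger_force: 36.1
```

Call:
jog_arm([
  {"dx": 0,"dy": 0,"dz": 0.03,"rx": 0,"ry": 0,"rz": 0,"hand": 1},
  {"dx": 0,"dy": 0,"dz": 0.1,"rx": 0,"ry": 0,"rz": 0,"hand": 1},
  {"dx": 0,"dy": 0,"dz": 0.2,"rx": 0,"ry": 0,"rz": 0,"hand": 1},
  {"dx": 0,"dy": 0,"dz": 0.3,"rx": 0,"ry": 0,"rz": 0,"hand": 1},
  {"dx": 0,"dy": 0,"dz": 0.4,"rx": 0,"ry": 0,"rz": 0,"hand": 1},
  {"dx": 0,"dy": 0,"dz": 0.5,"rx": 0,"ry": 0,"rz": 0,"hand": 1},
  {"dx": 0,"dy": 0,"dz": 0.58,"rx": 0,"ry": 0,"rz": 0,"hand": 1},
  {"dx": 0,"dy": 0,"dz": 0.6,"rx": 0,"ry": 0,"rz": 0,"hand": 1},
  {"dx": 0,"dy": 0,"dz": 0.6,"rx": 0,"ry": 0,"rz": 0,"hand": 1},
])

```text
t: 35.32
ee_pos: [0.4958, -0.298, 0.1695]
tcp_rot: [179.9, 0.1, 90.0]
contact_force: [0.6, 0.0, -1.2]
grip_width: 0.0485
finger_force: 36.3
```

Call:
jog_arm([
  {"dx": 0.02,"dy": 0.05,"dz": 0,"rx": 0,"ry": 0,"rz": 0,"hand": 1},
  {"dx": 0.06,"dy": 0.15,"dz": 0,"rx": 0,"ry": 0,"rz": 0,"hand": 1},
  {"dx": 0.1,"dy": 0.28,"dz": 0,"rx": 0,"ry": 0,"rz": 0,"hand": 1},
  {"dx": 0.15,"dy": 0.41,"dz": 0,"rx": 0,"ry": 0,"rz": 0,"hand": 1},
  {"dx": 0.2,"dy": 0.54,"dz": 0,"rx": 0,"ry": 0,"rz": 0,"hand": 1},
  {"dx": 0.25,"dy": 0.67,"dz": 0,"rx": 0,"ry": 0,"rz": 0,"hand": 1},
  {"dx": 0.3,"dy": 0.8,"dz": 0,"rx": 0,"ry": 0,"rz": 0,"hand": 1},
  {"dx": 0.35,"dy": 0.9,"dz": 0,"rx": 0,"ry": 0,"rz": 0,"hand": 1},
  {"dx": 0.41,"dy": 1,"dz": 0,"rx": 0,"ry": 0,"rz": 0,"hand": 1},
  {"dx": 0.41,"dy": 1,"dz": 0,"rx": 0,"ry": 0,"rz": 0,"hand": 1},
])

```text
t: 36.15
ee_pos: [0.5774, -0.0926, 0.166]
tcp_rot: [-179.9, -0.2, 90.2]
contact_force: [0.2, 0.5, -0.7]
grip_width: 0.0482
finger_force: 36.4
```

Call:
jog_arm([
  {"dx": 0,"dy": 0.1,"dz": 0,"rx": 0,"ry": 0,"rz": 0,"hand": 1},
  {"dx": 0,"dy": 0.2,"dz": 0,"rx": 0,"ry": 0,"rz": 0,"hand": 1},
  {"dx": 0,"dy": 0.32,"dz": 0,"rx": 0,"ry": 0,"rz": 0,"hand": 1},
  {"dx": 0,"dy": 0.42,"dz": 0,"rx": 0,"ry": 0,"rz": 0,"hand": 1},
  {"dx": 0,"dy": 0.5,"dz": 0,"rx": 0,"ry": 0,"rz": 0,"hand": 1},
  {"dx": 0,"dy": 0.52,"dz": 0,"rx": 0,"ry": 0,"rz": 0,"hand": 1},
  {"dx": 0,"dy": 0.52,"dz": 0,"rx": 0,"ry": 0,"rz": 0,"hand": 1},
  {"dx": 0,"dy": 0.52,"dz": 0,"rx": 0,"ry": 0,"rz": 0,"hand": 1},
  {"dx": 0,"dy": 0.52,"dz": 0,"rx": 0,"ry": 0,"rz": 0,"hand": 1},
])

```text
t: 36.9
ee_pos: [0.5769, 0.0055, 0.1677]
tcp_rot: [-180.0, 0.0, 90.0]
contact_force: [-0.4, -0.0, -0.2]
grip_width: 0.0483
finger_force: 36.3
```

Call:
jog_arm([
  {"dx": 0.004,"dy": 0.004,"dz": -0.05,"rx": 0,"ry": 0,"rz": 0,"hand": 1},
  {"dx": 0.004,"dy": 0.004,"dz": -0.15,"rx": 0,"ry": 0,"rz": 0,"hand": 1},
  {"dx": 0.004,"dy": 0.004,"dz": -0.25,"rx": 0,"ry": 0,"rz": 0,"hand": 1},
  {"dx": 0.004,"dy": 0.004,"dz": -0.35,"rx": 0,"ry": 0,"rz": 0,"hand": 1},
  {"dx": 0.004,"dy": 0.004,"dz": -0.44,"rx": 0,"ry": 0,"rz": 0,"hand": 1},
  {"dx": 0.004,"dy": 0.004,"dz": -0.5,"rx": 0,"ry": 0,"rz": 0,"hand": 1},
  {"dx": 0.004,"dy": 0.004,"dz": -0.54,"rx": 0,"ry": 0,"rz": 0,"hand": 1},
  {"dx": 0.004,"dy": 0.004,"dz": -0.555,"rx": 0,"ry": 0,"rz": 0,"hand": 1},
  {"dx": 0.004,"dy": 0.004,"dz": -0.555,"rx": 0,"ry": 0,"rz": 0,"hand": 1},
  {"dx": 0.004,"dy": 0.004,"dz": -0.555,"rx": 0,"ry": 0,"rz": 0,"hand": 1},
])

```text
t: 37.73
ee_pos: [0.5788, 0.007, 0.0581]
tcp_rot: [179.9, 0.0, 90.0]
contact_force: [0.0, -0.3, -1.6]
grip_width: 0.0484
finger_force: 36.3
```

Call:
jog_arm([
  {"dx": -0.004,"dy": -0.002,"dz": -0.015,"rx": 0,"ry": 0,"rz": 0,"hand": 1},
  {"dx": -0.004,"dy": -0.002,"dz": -0.028,"rx": 0,"ry": 0,"rz": 0,"hand": 1},
  {"dx": -0.004,"dy": -0.002,"dz": -0.036,"rx": 0,"ry": 0,"rz": 0,"hand": 1},
  {"dx": -0.004,"dy": -0.002,"dz": -0.039,"rx": 0,"ry": 0,"rz": 0,"hand": 1},
  {"dx": -0.004,"dy": -0.002,"dz": -0.039,"rx": 0,"ry": 0,"rz": 0,"hand": 1},
  {"dx": -0.004,"dy": -0.002,"dz": -0.039,"rx": 0,"ry": 0,"rz": 0,"hand": 1},
])

```text
t: 38.23
ee_pos: [0.5776, 0.0068, 0.0503]
tcp_rot: [180.0, 0.0, 90.0]
contact_force: [-1.9, -0.3, 5.2]
grip_width: 0.0485
finger_force: 36.7
```

Call:
jog_arm([
  {"dx": 0,"dy": 0,"dz": -0.003,"rx": 0,"ry": 0,"rz": 0,"hand": 1},
  {"dx": 0,"dy": 0,"dz": -0.006,"rx": 0,"ry": 0,"rz": 0,"hand": 1},
  {"dx": 0,"dy": 0,"dz": -0.006,"rx": 0,"ry": 0,"rz": 0,"hand": 1},
  {"dx": 0,"dy": 0,"dz": -0.006,"rx": 0,"ry": 0,"rz": 0,"hand": 1},
])

```text
t: 38.57
ee_pos: [0.5777, 0.0067, 0.0503]
tcp_rot: [180.0, 0.0, 90.0]
contact_force: [-5.3, -0.0, 13.2]
grip_width: 0.0486
finger_force: 37.4
```

Canister is down. Releasing, rising and backing away to the robot's right.

Call:
jog_arm([
  {"dx": 0,"dy": 0,"dz": 0.006,"rx": 0,"ry": 0,"rz": 0,"hand": -1},
  {"dx": 0,"dy": 0,"dz": 0.006,"rx": 0,"ry": 0,"rz": 0,"hand": -1},
  {"dx": 0,"dy": 0,"dz": 0.006,"rx": 0,"ry": 0,"rz": 0,"hand": -1},
  {"dx": 0,"dy": 0,"dz": 0.006,"rx": 0,"ry": 0,"rz": 0,"hand": -1},
  {"dx": 0,"dy": 0,"dz": 0.006,"rx": 0,"ry": 0,"rz": 0,"hand": -1},
  {"dx": 0,"dy": 0,"dz": 0.05,"rx": 0,"ry": 0,"rz": 0,"hand": -1},
  {"dx": 0,"dy": 0,"dz": 0.2,"rx": 0,"ry": 0,"rz": 0,"hand": -1},
  {"dx": 0,"dy": 0,"dz": 0.4,"rx": 0,"ry": 0,"rz": 0,"hand": -1},
  {"dx": 0,"dy": 0,"dz": 0.6,"rx": 0,"ry": 0,"rz": 0,"hand": -1},
  {"dx": 0,"dy": 0,"dz": 0.6,"rx": 0,"ry": 0,"rz": 0,"hand": -1},
])

```text
t: 39.4
ee_pos: [0.5828, 0.0059, 0.1787]
tcp_rot: [179.1, 0.2, 90.0]
contact_force: [1.4, -0.3, 2.7]
grip_width: 0.0852
finger_force: 0.0
```

Call:
jog_arm([
  {"dx": -0.1,"dy": -0.18,"dz": 0,"rx": 0,"ry": 0,"rz": 0,"hand": -1},
  {"dx": -0.2,"dy": -0.36,"dz": 0,"rx": 0,"ry": 0,"rz": 0,"hand": -1},
  {"dx": -0.3,"dy": -0.54,"dz": 0,"rx": 0,"ry": 0,"rz": 0,"hand": -1},
  {"dx": -0.4,"dy": -0.72,"dz": 0,"rx": 0,"ry": 0,"rz": 0,"hand": -1},
  {"dx": -0.5,"dy": -0.9,"dz": 0,"rx": 0,"ry": 0,"rz": 0,"hand": -1},
  {"dx": -0.6,"dy": -1,"dz": 0,"rx": 0,"ry": 0,"rz": 0,"hand": -1},
  {"dx": -0.6,"dy": -1,"dz": 0,"rx": 0,"ry": 0,"rz": 0,"hand": -1},
  {"dx": -0.6,"dy": -1,"dz": 0,"rx": 0,"ry": 0,"rz": 0,"hand": -1},
])

```text
t: 40.07
ee_pos: [0.4567, -0.1941, 0.1687]
tcp_rot: [180.0, 0.0, 89.8]
contact_force: [-0.1, 0.1, -0.6]
grip_width: 0.0854
finger_force: 0.0
```

Run:
```python
from h import *
o=ctrl.get_obs();print(o['t'],o['ee_pos'],o['contact_force'])
im=imaging.read_camera('top')[:,:,::-1]; h=cv2.cvtColor(im,cv2.COLOR_BGR2HSV)
def blob(m,roi,z,n):
    x0,y0,x1,y1=roi; mm=m[y0:y1,x0:x1].astype('u1'); k,l,st,ce=cv2.connectedComponentsWithStats(mm)
    for i in range(1,k):
        if st[i,4]>60: uv=ce[i]+[x0,y0]; print(n,uv.round(1),st[i,2:].tolist(),plane('top',uv,z).round(4))
old=cv2.imread('pics/top0.png'); ho=cv2.cvtColor(old,cv2.COLOR_BGR2HSV)
for t,H in (('start',ho),('now',h)):
    blob(H[...,2]<45,(315,190,352,235),.079,'amber '+t)
    blob((H[...,0]>35)&(H[...,0]<90)&(H[...,1]>90),(280,190,320,230),.05,'green '+t)
blob(((h[...,0]<10)|(h[...,0]>170))&(h[...,1]>90)&(h[...,2]>40),(170,170,260,260),.084,'red')
a=np.hstack([x[150:245,272:367] for x in(old,im)]); cv2.imwrite('pics/end.png',cv2.resize(a,None,fx=4.2,fy=4.2,interpolation=cv2.INTER_CUBIC))
```

```text
40.0667 [ 0.45674984 -0.1941368   0.16865589] [-0.12117493  0.09242415 -0.61103519]
amber start [332.7 210.5] [28, 30, 609] [ 0.5591 -0.0562  0.079 ]
green start [303.1 214.3] [23, 16, 166] [0.5583 0.0009 0.05  ]
amber now [333.  211.8] [26, 31, 582] [ 0.5566 -0.0566  0.079 ]
green now [303.2 214.5] [23, 16, 162] [0.5578 0.0007 0.05  ]
red [206.1 208.4] [19, 18, 268] [0.5643 0.1797 0.084 ]
```

View pics/end.png

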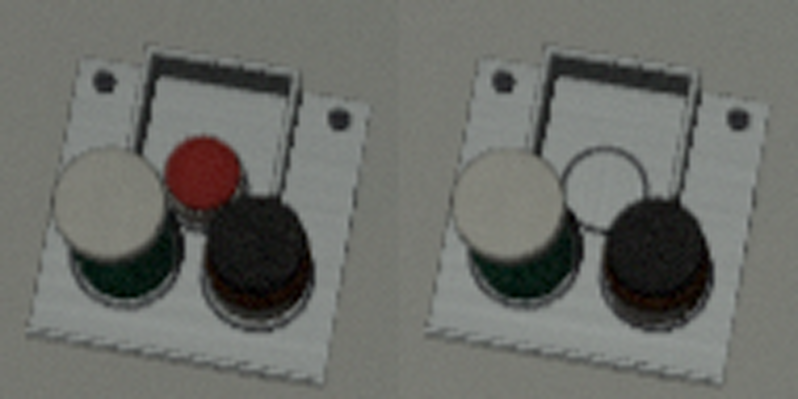

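The start and end crops match. Both containers are back in their rings (offsets ≤ ~2.5 mm), upright and released, and the small jar is on the pan. Handing in.

```bash
python3 -c "
from plant import job
print(job.finish_job())"
```

```text
the job is handed in; nothing more can be done
None
```

I handed the job in at about 40 s of the 112 s allowed, without seeing a verdict: the small jar stands about 1.3 mm from the pan centre, and the amber jar and canister are back on their spots within about 2.5 mm, all upright and released.

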